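Lock an indexing head by feeling for its index hole

ROBOT

A 6-joint arm with a two-finger parallel gripper is mounted at the origin on the work surface. World frame = base frame: x ahead of the robot, y to its left, z up, the work surface at z = 0. Lengths are in mm, angles in rad, forces in N, time in s.
With the tool pointing down it reaches from about 350 to 775 mm from the base axis. Payload 7.3 kg.
Tool frame: the origin (TCP) lies between the finger pads; the fingertips stand 25 mm ahead of it and the grasp point (between the pads) lies 6 mm ahead of it; z points along the fingers, y is the line along which they close (so a half turn about z gives the same grasp; the last joint's range is limited). The gripper opens to 92 mm and grips with 3 to 60 N. Pads are 19 mm wide; open, the fingers measure 130 mm over their backs; the gripper's body (75 mm by 190 mm) begins 47 mm behind the grasp point.
Start: joints at [-1.417, 0.342, 1.524, -0, 1.275, -0.146], TCP at [155.07, -501.596, 217.441] pointing down, gripper open.
Joint ranges: [-2.53, 2.53], [-0.77, 2.02], [0.04, 2.7], [-1, 4.14], [0.28, 2.66], [-3.11, 3.11]. Speed limits (rad/s): [2.57, 2.57, 3.14, 3.14, 3.14, 3.14].

INTERFACE

Orientations are given as [roll, pitch, yaw] about the fixed x, y, z axes, in that order (R = Rz(yaw) Ry(pitch) Rx(roll)).
In Python, from plant import bot gives the robot as it stands.
- The arm moves only by the tool play_rows, never from a script. Its argument "commands" is a list of rows, each an object of numbers: "x", "y", "z": the shift along the tool's x, y, z in m; "twist": the turn about the tool's z in degrees. In form: [{"x": .., "y": .., "z": .., "twist": ..}, ...]. A call has exactly 8 rows; each row is the pose to reach, as a shift and turn from the pose commanded when the call began, along the tool's axes at that moment; what a row does not reach only later rows make up. A row lasts 1/10 s, in which the tool goes at most 50 mm and 8.59 degrees, less where a joint would pass 70% of its speed; a pose out of reach is approached as far as the arm can. A call with a gripper value outside its range is refused whole. "jaw" is the closure, from 0 (fully open) to 1 (shut), set as the call begins (left out, the last holds). The fingers move at their own pace and stop on an object; the grip force is fixed at half the most. Time passes only in rows, so rows that repeat a pose let the fingers close, or fill a call up. It gives the time, the measured TCP pose, the force, the opening and the grip force at its end, in the units of the state.
- bot.get_obs(): the state, without advancing time (a new reading comes with each control period).
- bot.capture(name): name is "scene" or "top" or "wrist"; returns a dict with "pixels" (400x640x3 uint8, red, green, blue), "fx", "fy", "cx", "cy" (pixels), "k1" (the pictures are not rectified: a ray, as slopes to the right and down, at radius r is drawn at 1 + k1 r^2 times it, then the intrinsics apply), "eye" and "rotation" of the camera in the world. Camera axes: x right, y down, z forward; pixel columns grow to the right and rows downward; lengths in mm; the calibration is good to about 2 mm. A picture is of the moment at which its call begins. There is no depth.
- bot.close_job(): hands the job in; it is judged then, once.
The state is a dict: "time": time; "joint_positions": joint angles; "dq": joint speeds; "tau": joint torques, N m; "tool_pos": TCP position; "tcp_rot": TCP orientation; "contact_force": force on the tool from outside, world axes, zero at the start; "moment": the same for the moment, N m; "grip_width": finger opening in mm; "finger_force": force on a finger pad.
Only numpy, scipy, OpenCV 4.12 (cv2) and the standard library are available. Lean on these libraries where they do the work, as an engineer would, in place of code of your own. Each camera call takes 0.05 s, during which the arm holds its last target. There are 200 camera calls.

TASK

Lock the welding indexing head: take the square-handled index pin from its stand, pass it through the long slot in the head's sloping cover and feel along the hidden index plate for the one deep hole (the two shallow dimples are false). Push the pin fully home, so that its flange rests on the cover, and let go of it there; leave the other things on the bench where they are.

Things in the scene. Friction and masses are not known exactly. Their poses are not given: they have to be found in the camera images.
- pin: Steel index pin, 166 mm long, 0.25 to 0.5 kg, upright in the stand. Origin: centre of its foot (lower end); own z runs along it to the handle. Round shank 14 mm diameter from 0 to 90 mm, the foot bevelled over 4 mm to 8 mm diameter; round flange 34 mm diameter from 90 to 96 mm, at the start resting on the stand's top.
- pin_handle (a point): Middle of the pin's square handle, 131 mm above its foot. The handle is 24 x 24 mm and 70 mm long (96 to 166 mm above the foot), its flats facing the pin's own x and y.
- stand: Fixed dark steel block 70 x 70 x 100 mm with one vertical bore, 17.5 mm diameter and 95 mm deep, in the middle of its top, which holds the pin. Origin at the centre of its underside. It stands to the left or right of the indexing head.
- housing: Fixed indexing head: grey steel housing 190 mm wide (own y), from 52 mm in front of its origin (own -x, towards the robot) to 210 mm behind; flat top 155 mm high at the back with a round faceplate (150 mm diameter, top at 183 mm, centre 145 mm behind the origin). Origin on the bench under the middle of the slot.
- slot_cover: Steel cover of the head, 120 mm (own x, up the slope, away from the robot) x 190 mm (own y) x 6 mm, sloping 30 degrees: it faces up and towards the robot. Origin: centre of the slot on the OUTER surface; own z: outward normal. Slot 112 mm along own y, 20 mm along own x. Fully home, the pin is square to the cover, foot 90 mm below this surface, flange on it.
- index_face (a point): Point on the hidden flat index plate, 55 mm below the slot's centre. The fixed plate is parallel to the cover and reaches under the whole slot. It has 3 round recesses, 17.5 mm diameter, on the slot's centre line, 36 mm apart, the middle one within 10 mm of this point (where is unknown): in unknown order the hole, 40 mm deep, and two dimples, 10 mm deep.
- spray_can: Loose upright can, 64 mm in diameter, 180 mm high, on the other side of the indexing head from the stand; origin at the centre of its underside. Leave alone.
- hammer: Loose hammer lying at the left side. Leave alone.
- wrench: Loose wrench lying at the right side. Leave alone.
- tube_offcut: Loose offcut of square steel tube, 140 x 40 x 40 mm, lying at the back left; origin at the centre of its underside. Leave alone.
- magnet_square: Loose L-shaped welding magnet, about 110 x 110 x 16 mm, lying at the back right. Leave alone.
Not all that is in view belongs to the job. Leave any blue or pink look-alike of the pin alone.

How it is judged (in metres and radians):
On the way, in this order (a step that is already met when the one before it is completed fails the run):
1. the pin is lifted clear of its stand (distance between pin and stand above 0.105 m), for 0.05 s.
2. the pin's foot is through the slot, at least 35 mm below the cover's outer surface (z of pin in the frame of slot_cover below -0.035 m and x of pin in the frame of slot_cover between -0.03 and 0.03 m and y of pin in the frame of slot_cover between -0.07 and 0.07 m), for 0.1 s.
At the end, for the whole second after the job is handed in: The pin stands in the slot square to the cover within 7 degrees, its foot 86 to 96 mm below the cover's outer surface (flange within 4 mm of the cover), within 8 mm of the slot's centre line, released and at rest (z of pin in the frame of slot_cover between -0.096 and -0.086 m and x of pin in the frame of slot_cover between -0.008 and 0.008 m and y of pin in the frame of slot_cover between -0.056 and 0.056 m and angle between the z axis of pin and the z axis of slot_cover, either way round below 0.12 rad and linear speed of pin below 0.02 m/s and contact force between the fingers and pin below 0.1 N); the robot touches nothing.
It fails at once if the spray can is pushed more than 30 mm from its place (distance of spray_can from where it was at the start of the episode above 0.03 m).
It fails at once if the hammer is pushed more than 30 mm from its place (distance of hammer from where it was at the start of the episode above 0.03 m).
It fails at once if the wrench is pushed more than 30 mm from its place (distance of wrench from where it was at the start of the episode above 0.03 m).
It fails at once if the tube offcut is pushed more than 30 mm from its place (distance of tube_offcut from where it was at the start of the episode above 0.03 m).
It fails at once if the magnet square is pushed more than 30 mm from its place (distance of magnet_square from where it was at the start of the episode above 0.03 m).
It also fails if it takes over 56 s, if anything falls off the work surface, if the arm or the gripper's body presses on something with over 40 N, if the wrist force passes 120 N, or if a joint passes its speed limit or range.

## Working session

There is one attempt and no reset: what is moved stays moved. The work goes in short steps, Python scripts to look and compute and a tool call to move; the robot and the scene stay as the last step left them, time stands still between calls to the robot, and variables do not carry over. Pictures are saved under pics/ and viewed, at most 10 in all, crops included, and the job is handed in when it is done.

Besides the shell and the picture viewer there is one more tool, called after "Call:" as name(argument=value, ...) on one line, values as JSON. play_rows: Moves the arm, as the interface text tells. Its arguments: {"type":"object","properties":{"commands":{"type":"array"},"jaw":{"type":"number"}},"required":["commands"]}

```bash
ls; mkdir -p pics
python3 - <<'E'
from plant import bot
import cv2,pickle
d={}
for n in("scene","top","wrist"):
    c=bot.capture(n);d[n]=c
    cv2.imwrite(f"pics/{n}0.png",c["pixels"][:,:,::-1])
    print(n,c["fx"],c["cx"],c["cy"],c["k1"],c["eye"],c["rotation"])
pickle.dump(d,open("d0.pkl","wb"))
print(bot.get_obs())
E
```

```text
pics
scene 425.0962906617711 318.5484957075039 190.61347213605137 -0.02410114229103055 [ 985.98021493 -342.36974748  958.54829338] [-2.56814587 -0.01094353  0.89071113]
top 404.8164992932399 322.72364964123625 192.4731336765575 -0.022710118198367112 [ 439.02740987    2.0778798  1318.24458232] [-3.04742753  0.00691875 -1.58877321]
wrist 305.4778923604637 316.74368629280985 194.69577109891353 -0.04050866914810141 [ 220.36164166 -479.72119797  384.73759767] [ 2.87798915e+00  6.60185474e-04 -1.27156561e+00]
{'time': 0.15, 'joint_positions': array([-1.41700493e+00,  3.42570565e-01,  1.52474594e+00,  4.97981865e-06,
        1.27536110e+00, -1.45962844e-01]), 'dq': array([-3.34041837e-05, -1.20291996e-03, -2.69842526e-03, -1.62702707e-04,
       -8.80183773e-04,  9.85387126e-04]), 'tau': array([ 1.39167816e-03, -4.31471336e+01, -2.44353873e+01,  7.17516197e-02,
        5.37370483e-02, -7.43621194e-05]), 'tool_pos': array([ 155.02305278, -501.29831021,  216.91854107]), 'tcp_rot': array([-3.14051994e+00, -1.62512057e-04,  2.99752697e-01]), 'contact_force': array([-0.60923649,  0.45773472, -0.5175553 ]), 'moment': array([ 0.0174656 , -0.01722745,  0.00082503]), 'finger_force': 0.0, 'grip_width': 91.79473852319269}
```

View pics/scene0.png

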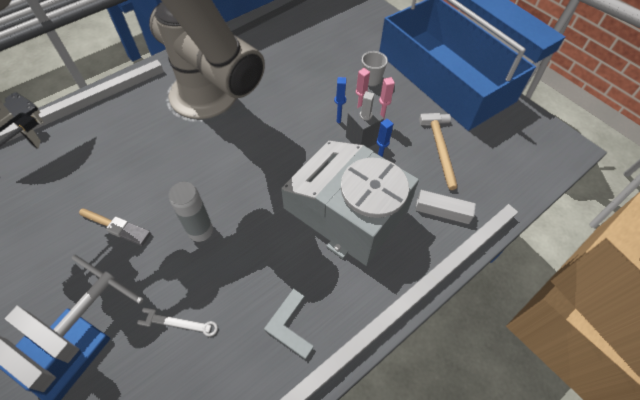

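View pics/top0.png

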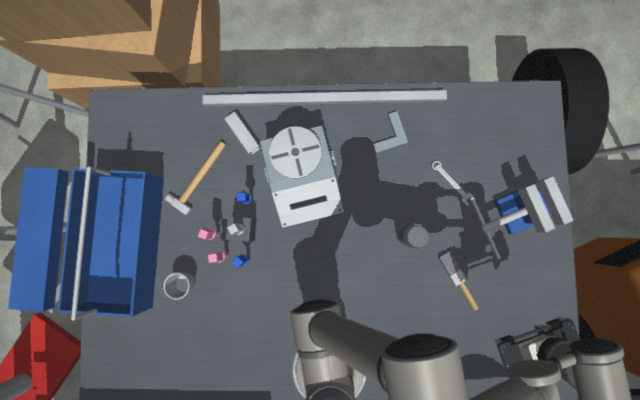

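The stand with the grey pin is near scene (367,105) and top (235,229), surrounded by four pink and blue look-alikes. The head's slot is at scene (322,167) and top (308,200). I'll zoom in next.

Run:
```python
import cv2,pickle,numpy as np
d=pickle.load(open("d0.pkl","rb"))
s=d["scene"]["pixels"][60:180,270:430,::-1];t=d["top"]["pixels"][120:280,190:350,::-1]
a=cv2.resize(s,(800,600),interpolation=cv2.INTER_CUBIC)
b=cv2.resize(t,(600,600),interpolation=cv2.INTER_CUBIC)
cv2.imwrite("pics/s1.png",a);cv2.imwrite("pics/t1.png",b)
```

```text
(no output)
```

View pics/s1.png

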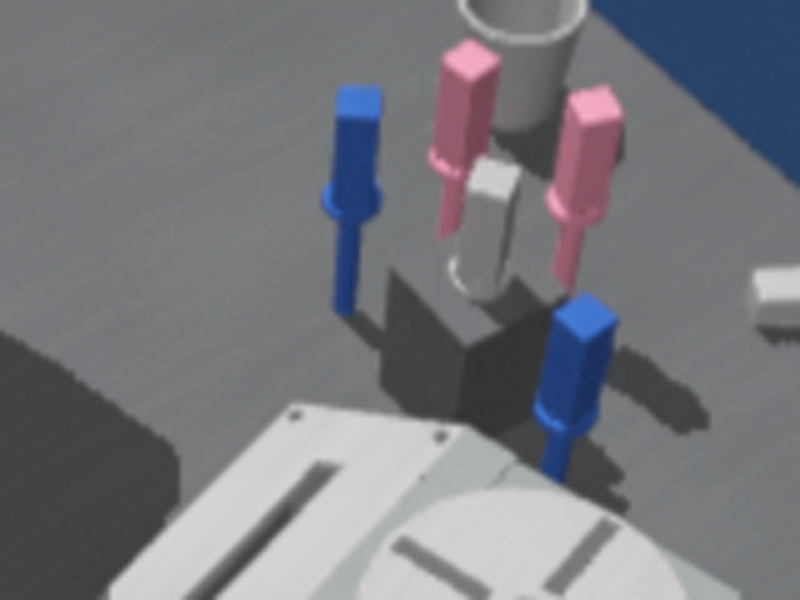

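View pics/t1.png

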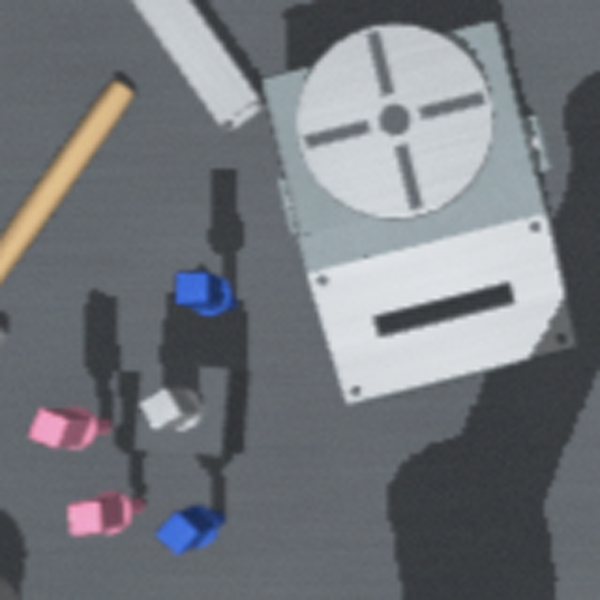

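The four look-alikes stand roughly 75 mm around the stand: blue at scene crop (360,105) and (585,320), pink at (470,60) and (595,105). The pin handle's top is at scene crop (495,180) and top crop (161,410). The slot runs (377,325) to (513,293) in the top crop. I'll triangulate these points.

```bash
cat > h.py <<'E'
import numpy as np,cv2,pickle
from scipy.spatial.transform import Rotation as Ro
from scipy.optimize import least_squares
def Rm(e): return Ro.from_euler('xyz',np.ravel(e)).as_matrix() if np.size(e)==3 else np.asarray(e)
def K(c): return np.array([[c["fx"],0,c["cx"]],[0,c["fy"],c["cy"]],[0,0,1.]]),np.array([c["k1"],0,0,0.])
def ray(c,p):
    k,d=K(c);u=cv2.undistortPoints(np.array([[p]],float),k,d).ravel()
    v=Rm(c["rotation"])@np.r_[u,1];return v/np.linalg.norm(v)
def proj(c,P):
    k,d=K(c);R=Rm(c["rotation"]).T;P=np.atleast_2d(np.asarray(P,float))
    return cv2.projectPoints(P,cv2.Rodrigues(R)[0],-R@np.asarray(c["eye"],float),k,d)[0][:,0]
def tri(obs):
    A=[];b=[]
    for c,p in obs:
        v=ray(c,p);M=np.eye(3)-np.outer(v,v);A.append(M);b.append(M@c["eye"])
    X=np.linalg.lstsq(np.vstack(A),np.hstack(b),rcond=None)[0]
    return X,[np.round(proj(c,X)[0]-p,1) for c,p in obs]
def atz(c,p,z):
    v=ray(c,p);return c["eye"]+v*(z-c["eye"][2])/v[2]
E
python3 - <<'E'
from h import *
d=pickle.load(open("d0.pkl","rb"));S,T=d["scene"],d["top"]
s=lambda x,y:(270+(x+.5)/5-.5,60+(y+.5)/5-.5); t=lambda x,y:(190+(x+.5)/3.75-.5,120+(y+.5)/3.75-.5)
P={"pintop":(s(495,180),t(161,410)),"flange":(s(480,275),t(184,408)),"blueL":(s(360,100),t(182,530)),"blueR":(s(585,315),t(193,290)),"pinkL":(s(470,60),t(58,428)),"pinkR":(s(595,105),t(84,518)),
"pinkL2":(s(470,60),t(84,518)),"pinkR2":(s(595,105),t(58,428)),"standcorner":(s(467,348),t(232,370)),
"screwFL":(s(295,414),t(355,391)),"screwBL":(s(440,436),t(322,280))}
for k,(a,b) in P.items():
    X,r=tri([(S,a),(T,b)]);print(k,X.round(1),r)
# slot blob
for n,c,(x0,y0,x1,y1) in(("top",T,(280,185,335,215)),("scene",S,(300,145,345,190))):
    g=cv2.cvtColor(c["pixels"],cv2.COLOR_RGB2GRAY)[y0:y1,x0:x1]
    m=(g<120).astype(np.uint8);N,l,st,ce=cv2.connectedComponentsWithStats(m)
    for i in range(1,N):
        if st[i,4]>30: 
            pts=np.argwhere(l==i)[:,::-1].astype(np.float32)+[x0,y0]
            print(n,st[i],ce[i]+[x0,y0],cv2.boxPoints(cv2.minAreaRect(pts.astype(np.float32))).round(1).tolist())
E
```

```text
pintop [449.6 266.1 173.1] [array([-0.7,  0.1]), array([-0.5, -0.4])]
flange [451.5 263.2 105.7] [array([-0.7,  0.1]), array([-0.5, -0.4])]
blueL [360.  250.9 171.4] [array([-0.9,  0.1]), array([-0.7, -0.5])]
blueR [540.8 243.8 165. ] [array([-0.8,  0.1]), array([-0.6, -0.5])]
pinkL [421.6 305.8 219.5] [array([10.2, -2.3]), array([8.4, 5.3])]
pinkR [388.5 362.3 123.1] [array([-12.2,   0.7]), array([-8.7, -7.7])]
pinkL2 [368.6 325.3 164.5] [array([-0.2,  0. ]), array([-0.2, -0.1])]
pinkR2 [438.7 346.5 170.2] [array([-1.4,  0.2]), array([-1.1, -0.8])]
standcorner [481.7 226.4  99.4] [array([-0.9,  0.1]), array([-0.7, -0.5])]
screwFL [462. 126. 102.] [array([-0.3,  0. ]), array([-0.2, -0.1])]
screwBL [546.8 145.4 151.7] [array([-0.2,  0. ]), array([-0.1, -0.1])]
top [ 10  11  37  13 197] [308.04060914 202.10152284] [[289.5, 204.10000610351562], [325.29998779296875, 195.1999969482422], [326.5, 200.10000610351562], [290.79998779296875, 209.10000610351562]]
scene [  0   0   8  23 120] [302.53333333 155.525     ] [[300.0, 145.0], [307.0, 145.0], [307.0, 167.0], [300.0, 167.0]]
scene [  7   8  29  29 130] [321.16923077 167.63846154] [[307.0, 180.0], [333.3999938964844, 152.5], [335.8999938964844, 154.8000030517578], [309.3999938964844, 182.3000030517578]]
```

```bash
cat >> h.py <<'E'
def rel(target,yaw=None,obs=None):
    "world TCP target mm (and yaw rad) -> tool-frame shift m, twist deg"
    from plant import bot
    o=obs or bot.get_obs();R=Rm(o["tcp_rot"]);dl=R.T@(np.array(target)-o["tool_pos"])/1000
    y0=np.arctan2(R[1,0],R[0,0]);tw=None
    if yaw is not None: tw=-np.degrees((yaw-y0+np.pi)%(2*np.pi)-np.pi)
    return dl.round(4),tw,np.round(np.r_[o["tool_pos"],y0],3)
E
python3 -c "
from h import *
print(rel([400,-200,350]))"
```

```text
(array([ 0.323 , -0.2157, -0.1328]), None, array([ 1.55023e+02, -5.01298e+02,  2.16919e+02,  3.00000e-01]))
```

Call:
play_rows(commands=[{"x":0,"y":0,"z":-0.05,"twist":0},{"x":0.02,"y":-0.02,"z":-0.09,"twist":0},{"x":0.323,"y":-0.216,"z":-0.133,"twist":0},{"x":0.323,"y":-0.216,"z":-0.133,"twist":0},{"x":0.323,"y":-0.216,"z":-0.133,"twist":0},{"x":0.323,"y":-0.216,"z":-0.133,"twist":0},{"x":0.323,"y":-0.216,"z":-0.133,"twist":0},{"x":0.323,"y":-0.216,"z":-0.133,"twist":0}], jaw=0.4)

```text
time: 0.95
tool_pos: [360.2, -246.3, 343.1]
tcp_rot: [3.141, -0.0, 0.299]
contact_force: [1.1, -1.0, -0.2]
grip_width: 55.6
finger_force: 0.0
```

```bash
python3 -c "
from h import *
print(rel([400,-200,350]));print(rel([390,200,330]))"
```

```text
(array([ 0.0517, -0.0325, -0.0069]), None, array([ 3.60233e+02, -2.46292e+02,  3.43132e+02,  2.99000e-01]))
(array([ 0.1601, -0.4177,  0.0131]), None, array([ 3.60233e+02, -2.46292e+02,  3.43132e+02,  2.99000e-01]))
```

Call:
play_rows(commands=[{"x":0.16,"y":-0.418,"z":0.013,"twist":0},{"x":0.16,"y":-0.418,"z":0.013,"twist":0},{"x":0.16,"y":-0.418,"z":0.013,"twist":0},{"x":0.16,"y":-0.418,"z":0.013,"twist":0},{"x":0.16,"y":-0.418,"z":0.013,"twist":0},{"x":0.16,"y":-0.418,"z":0.013,"twist":0},{"x":0.16,"y":-0.418,"z":0.013,"twist":0},{"x":0.16,"y":-0.418,"z":0.013,"twist":0}])

```text
time: 1.75
tool_pos: [385.2, 152.9, 331.3]
tcp_rot: [3.141, -0.0, 0.3]
contact_force: [1.7, -0.6, 0.1]
grip_width: 55.2
finger_force: 0.0
```

```bash
python3 -c "
from h import *
from plant import bot
c=bot.capture('wrist');pickle.dump(c,open('w1.pkl','wb'));cv2.imwrite('pics/w1.png',c['pixels'][:,:,::-1])
print(rel([450,265,300]),c['eye'],c['rotation']);o=bot.get_obs();print(o['joint_positions'],o['dq'].max(),o['contact_force'])
print(proj(c,[[450,265,176],[551,88,125]]))"
```

```text
(array([ 0.0941, -0.0804,  0.0312]), None, array([3.84543e+02, 1.59799e+02, 3.30773e+02, 3.06000e-01])) [450.47081172 174.67689056 499.18986657] [ 2.87813449e+00 -9.78565338e-04 -1.27147223e+00]
[0.2054878  0.06514434 1.56750738 0.00481516 1.50861469 1.46986712] 0.053703103970051506 [-1.34370087  3.1970131  -0.23930992]
[[230.62181957  86.07919014]
 [415.1998148   49.30117219]]
```

View pics/w1.png

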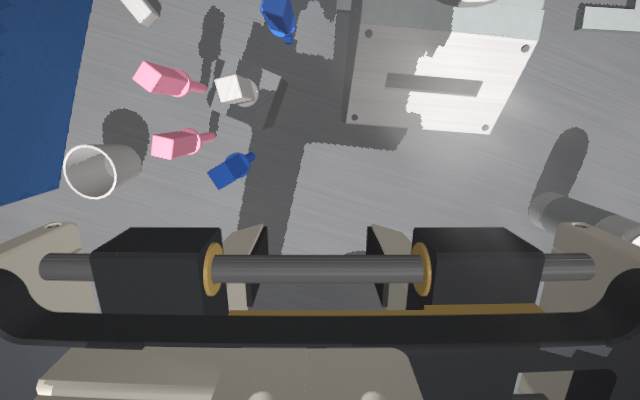

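The wrist view shows the pin's top face at (232,90) and the slot around (434,85). The cover screws are at (369,33), (525,48), (485,128) and (354,117).

Run:
```python
from h import *
W=pickle.load(open("w1.pkl","rb"))
g=W["pixels"][:,:,::-1]
a=cv2.resize(g[65:115,205:265],(720,600),interpolation=cv2.INTER_CUBIC)
b=cv2.resize(g[15:140,340:540],(800,500),interpolation=cv2.INTER_CUBIC)
o=np.zeros((600,800,3),np.uint8);o[:300,:360]=cv2.resize(a,(360,300));o[:,:]=0
o[0:250,0:300]=cv2.resize(a,(300,250));o[250:600,0:560]=cv2.resize(b,(560,350))
cv2.imwrite("pics/w1c.png",o)
```

```text
(no output)
```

View pics/w1c.png

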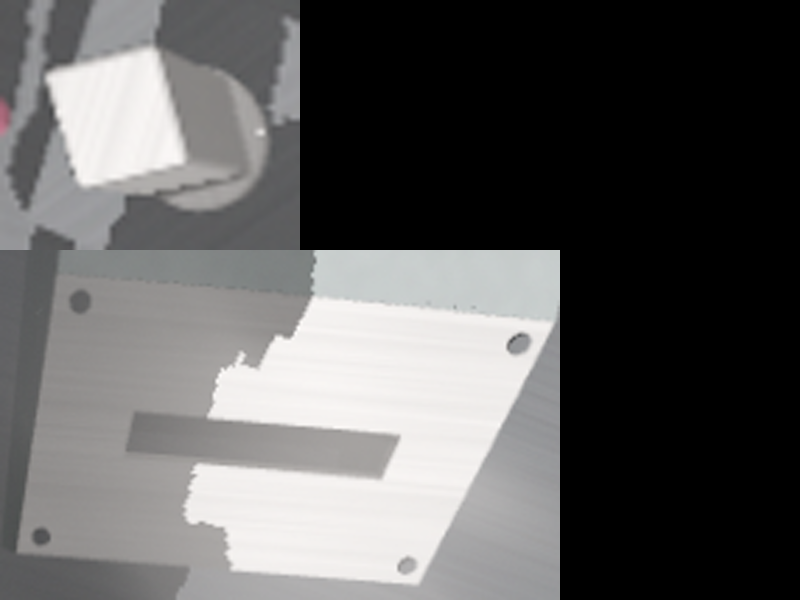

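The crop shows the handle's top corners at (47,75), (155,46), (187,161), (83,188). The slot's corners are (135,412), (400,436), (382,479), (126,452), and the cover's corners and screws are also visible. I'll fit the poses to these.

Run:
```python
from h import *
W=pickle.load(open("w1.pkl","rb"));d=pickle.load(open("d0.pkl","rb"));S,T=d["scene"],d["top"]
cv=lambda x,y,s,ox,oy:(ox+(x+.5)/s-.5,oy+(y+.5)/s-.5)
w5=lambda x,y:cv(x,y,5,205,65); w=lambda x,y:cv(x,y-250,2.8,340,15);t=lambda x,y:cv(x,y,3.75,190,120);s=lambda x,y:cv(x,y,5,270,60)
slot=[[10,56],[10,-56],[-10,-56],[-10,56]];cor=[[60,95],[60,-95],[-60,-95],[-60,95]]
ob=[(W,np.array([w(*p) for p in[(135,412),(400,436),(382,479),(126,452)]]),slot,2),
(W,np.array([w(*p) for p in[(57,275),(555,322),(419,584),(18,552)]]),cor,1),
(T,np.array([t(*p) for p in[(375,318),(511,284),(514,304),(378,336)]]),slot,1)]
def f(v,ret=0):
    R=Ro.from_euler('ZY',[v[3],-np.pi/6]).as_matrix();r=[]
    for c,p,m,k in ob:
        X=np.c_[np.array(m,float),np.zeros(4)]@R.T+v[:3]
        r.append((proj(c,X)-p)*k)
    return np.ravel(r)
q=least_squares(f,[540,90,125,.22],loss="soft_l1");print(q.x);print(f(q.x).reshape(3,4,2).round(1).tolist())
# screws check
scr=[[w(80,300),t(322,280),s(440,436)],[w(518,343),t(535,226)],[w(407,565),t(560,339)],[w(41,537),t(355,391),s(295,414)]]
R=Ro.from_euler('ZY',[q.x[3],-np.pi/6]).as_matrix()
for p in scr:
    X,_=tri(list(zip((W,T,S),p)));print("screw",X.round(1),(R.T@(X-q.x[:3])).round(1))
# pin
hw=np.array([w5(*p) for p in[(47,75),(155,46),(187,161),(83,188)]])
def g(v):
    a=v[2]+np.pi/4+np.arange(4)*np.pi/2
    X=np.c_[v[0]+12*2**.5*np.cos(a),v[1]+12*2**.5*np.sin(a),np.full(4,176)]
    P=proj(W,X);D=np.linalg.norm(P[:,None]-hw[None],axis=2)
    return (P[D.argmin(0)]-hw).ravel()
print([tuple(atz(W,p,176).round(1)) for p in hw])
for a0 in(.2,.8,-.3):
    q2=least_squares(g,[450,265,a0]);print("pin",q2.x,q2.cost)
X,_=tri([(W,hw.mean(0)),(T,t(161,410)),(S,s(495,180))]);print(X)
```

```text
[5.22027805e+02 5.27652570e+01 1.22136383e+02 2.28628679e-01]
[[[0.5, -0.3], [0.6, -0.5], [-0.6, 0.3], [-0.4, 3.9]], [[1.3, -1.3], [-0.4, -0.5], [-0.8, -0.1], [0.4, 0.1]], [[-0.9, 0.1], [-0.4, -0.1], [0.2, 0.5], [-0.0, 1.2]]]
screw [545.9 146.4 149.3] [52.1 85.8  1.3]
screw [585.3 -20.8 146.5] [ 51.1 -86.   -1.4]
screw [499.5 -39.6  98.9] [-48.8 -84.9   1.3]
screw [460.7 126.7 100. ] [-48.3  86.    2.3]
[(np.float64(451.2), np.float64(282.5), np.float64(176.0)), (np.float64(462.8), np.float64(262.9), np.float64(176.0)), (np.float64(443.2), np.float64(251.5), np.float64(176.0)), (np.float64(431.9), np.float64(270.6), np.float64(176.0))]
pin [447.2835832  266.89448364   0.537129  ] 2.0072941999247256
pin [447.2835832  266.89448364   0.53712949] 2.0072941999025087
pin [447.2835832  266.89448364  -1.03366679] 2.007294199914966
[448.55333631 267.27502803 171.70238474]
```

```bash
python3 -c "
from h import *
print(rel([448,267,260],.537))"
```

```text
(array([ 0.0928, -0.0828,  0.0712]), np.float64(-13.228641292992608), array([3.84543e+02, 1.59799e+02, 3.30773e+02, 3.06000e-01]))
```

Call:
play_rows(commands=[{"x":0.03,"y":-0.027,"z":0.024,"twist":-5},{"x":0.06,"y":-0.054,"z":0.05,"twist":-10},{"x":0.093,"y":-0.083,"z":0.071,"twist":-13.2},{"x":0.093,"y":-0.083,"z":0.071,"twist":-13.2},{"x":0.093,"y":-0.083,"z":0.071,"twist":-13.2},{"x":0.093,"y":-0.083,"z":0.071,"twist":-13.2},{"x":0.093,"y":-0.083,"z":0.071,"twist":-13.2},{"x":0.093,"y":-0.083,"z":0.071,"twist":-13.2}])

```text
time: 2.6
tool_pos: [450.1, 256.9, 261.5]
tcp_rot: [3.141, -0.002, 0.529]
contact_force: [-0.1, -0.1, -0.6]
grip_width: 55.1
finger_force: 0.0
```

```bash
python3 -c "
from h import *
from plant import bot
c=bot.capture('wrist');pickle.dump(c,open('w2.pkl','wb'))
g=c['pixels'][:,:,::-1];cv2.imwrite('pics/w2.png',g[100:320,160:480])
print(rel([448,267,156],.537),proj(c,[[448,267,176]]))"
```

```text
(array([ 0.003 , -0.0098,  0.1053]), np.float64(-0.4533084638969267), array([450.137, 257.002, 261.338,   0.529])) [[307.10427705 192.05453889]]
```

View pics/w2.png

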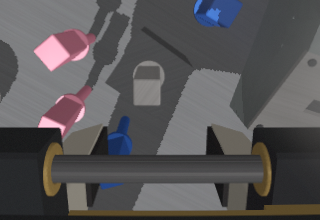

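The pin's top face centre is at crop (148,93), full (308,193). The prediction was (307,192), and the handle's edges line up with the tool, so I'll descend and grip.

Call:
play_rows(commands=[{"x":0.003,"y":-0.01,"z":0,"twist":0},{"x":0.003,"y":-0.01,"z":0.02,"twist":0},{"x":0.003,"y":-0.01,"z":0.045,"twist":0},{"x":0.003,"y":-0.01,"z":0.07,"twist":0},{"x":0.003,"y":-0.01,"z":0.09,"twist":0},{"x":0.003,"y":-0.01,"z":0.105,"twist":0},{"x":0.003,"y":-0.01,"z":0.105,"twist":0},{"x":0.003,"y":-0.01,"z":0.105,"twist":0}])

```text
time: 3.45
tool_pos: [447.7, 268.2, 155.8]
tcp_rot: [3.142, -0.0, 0.53]
contact_force: [0.3, -0.2, 0.5]
grip_width: 55.0
finger_force: 0.0
```

Call:
play_rows(commands=[{"x":0,"y":0,"z":0,"twist":0},{"x":0,"y":0,"z":0,"twist":0},{"x":0,"y":0,"z":0,"twist":0},{"x":0,"y":0,"z":0,"twist":0},{"x":0,"y":0,"z":0,"twist":0},{"x":0,"y":0,"z":0,"twist":0},{"x":0,"y":0,"z":0,"twist":0},{"x":0,"y":0,"z":0,"twist":0}], jaw=1)

```text
time: 4.25
tool_pos: [447.9, 267.6, 155.6]
tcp_rot: [3.141, -0.001, 0.53]
contact_force: [1.6, -1.9, 3.8]
grip_width: 23.5
finger_force: 30.0
```

Call:
play_rows(commands=[{"x":0,"y":0,"z":-0.02,"twist":0},{"x":0,"y":0,"z":-0.04,"twist":5},{"x":0,"y":0,"z":-0.06,"twist":10},{"x":0,"y":0,"z":-0.078,"twist":15},{"x":0,"y":0,"z":-0.083,"twist":17.2},{"x":0,"y":0,"z":-0.083,"twist":17.2},{"x":0,"y":0,"z":-0.083,"twist":17.2},{"x":0,"y":0,"z":-0.083,"twist":17.2}])

```text
time: 5.05
tool_pos: [447.0, 267.7, 237.1]
tcp_rot: [3.141, 0.002, 0.231]
contact_force: [-0.3, 0.6, -5.1]
grip_width: 24.0
finger_force: 29.9
```

Call:
play_rows(commands=[{"x":-0.006,"y":0,"z":0,"twist":0},{"x":-0.012,"y":0,"z":0.0005,"twist":0},{"x":-0.018,"y":0,"z":0.001,"twist":0},{"x":-0.024,"y":0,"z":0.002,"twist":0},{"x":-0.03,"y":0,"z":0.003,"twist":0},{"x":-0.036,"y":0,"z":0.004,"twist":0},{"x":-0.041,"y":0,"z":0.005,"twist":0},{"x":-0.041,"y":0,"z":0.005,"twist":0}])

```text
time: 5.85
tool_pos: [407.0, 258.3, 233.3]
tcp_rot: [3.141, 0.0, 0.23]
contact_force: [2.2, -0.6, -2.9]
grip_width: 23.6
finger_force: 30.0
```

Call:
play_rows(commands=[{"x":-0.004,"y":0,"z":0.0005,"twist":0},{"x":-0.008,"y":0,"z":0.001,"twist":0},{"x":-0.012,"y":0,"z":0.002,"twist":0},{"x":-0.016,"y":0,"z":0.003,"twist":0},{"x":-0.02,"y":0,"z":0.004,"twist":0},{"x":-0.023,"y":0,"z":0.005,"twist":0},{"x":-0.026,"y":0,"z":0.006,"twist":0},{"x":-0.026,"y":0,"z":0.006,"twist":0}])

```text
time: 6.65
tool_pos: [382.0, 252.4, 227.2]
tcp_rot: [3.141, 0.0, 0.23]
contact_force: [1.8, 0.8, -4.8]
grip_width: 23.5
finger_force: 30.0
```

Run:
```python
from h import *
from plant import bot
c=bot.capture('scene');t=bot.capture('top');pickle.dump((c,t),open('s3.pkl','wb'))
a=cv2.resize(c['pixels'][40:160,300:440,::-1],(700,600),interpolation=cv2.INTER_CUBIC)
cv2.imwrite('pics/s3.png',a);print(rel([0,0,0])[2])
```

```text
[3.82342e+02 2.52492e+02 2.27349e+02 2.30000e-01]
```

View pics/s3.png

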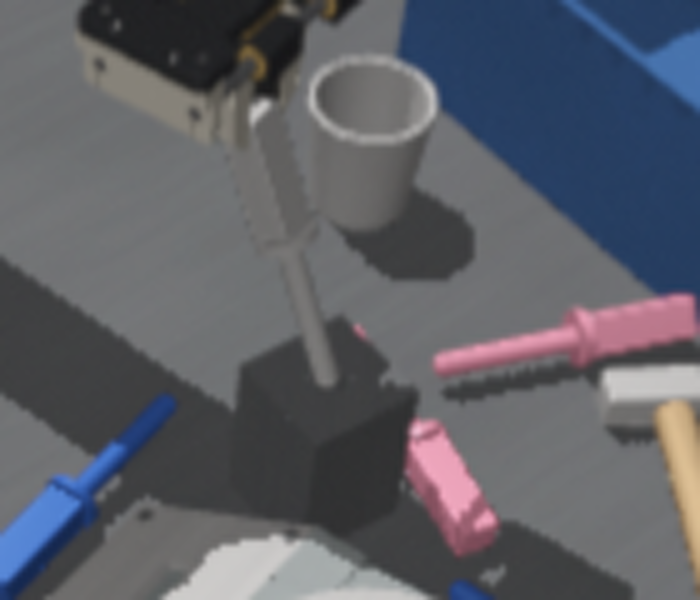

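The pin is tilted in the grip, shank at crop (325,380) to flange (290,240), so the pivot worked. But the look-alikes have fallen over, and a blue one at crop (60,530) may be lying near the cover. I'll check the top view.

Run:
```python
from h import *
c,t=pickle.load(open('s3.pkl','rb'))
a=cv2.resize(t['pixels'][150:290,170:350,::-1],(450,350),interpolation=cv2.INTER_CUBIC)
b=cv2.resize(c['pixels'][110:210,265:395,::-1],(455,350),interpolation=cv2.INTER_CUBIC)
o=np.zeros((600,800,3),np.uint8);o[:350,:345]=a[:,:345]
o=np.hstack([cv2.resize(a,(400,311)),cv2.resize(b,(400,311))])
cv2.imwrite('pics/s4.png',o)
```

```text
(no output)
```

View pics/s4.png

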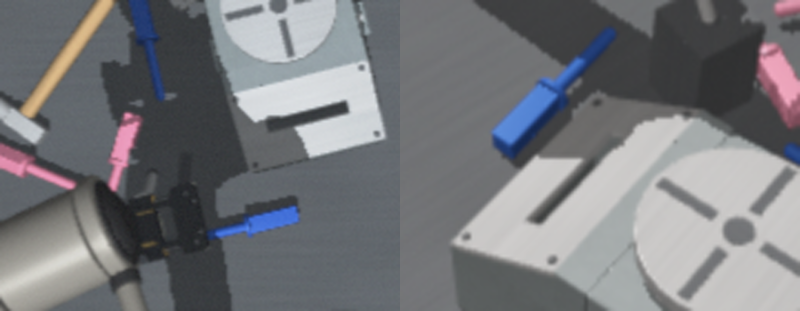

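Run:
```python
from h import *
c,t=pickle.load(open('s3.pkl','rb'))
tcp=np.array([382.3,252.5,227.3]);yw=.229
R=Ro.from_euler('Z',yw).as_matrix();n=R[:,1]
Q=[]
for p in[(265,115),(291,238),(309,305),(327,378)]:
    px=(300+(p[0]+.5)/5-.5,40+(p[1]+.5)/5-.5);v=ray(c,px)
    X=c["eye"]+v*(n@(tcp-c["eye"]))/(n@v);l=R.T@(X-tcp);Q.append(l);print(X.round(1),l.round(1))
Q=np.array(Q);a=np.polyfit(Q[:,2],Q[:,0],1);print(np.degrees(np.arctan(-a[0])),a)
```

```text
[393.7 255.2 249.1] [11.7  0.  21.8]
[416.1 260.4 180.9] [ 34.7   0.  -46.4]
[431.5 264.  142.5] [ 50.5   0.  -84.8]
[448.2 267.9  97.8] [  67.6   -0.  -129.5]
20.347865082894433 [-0.37086124 18.981633  ]
```

```bash
cat >> h.py <<'E'
def wire(c,img,sc,off,foot,Rp,col):
    "draw pin wireframe; foot world, Rp pin rotation"
    L=[]
    for r,z in((7,0),(7,90),(17,90),(17,96)):
        a=np.linspace(0,2*np.pi,25);L.append(np.c_[r*np.cos(a),r*np.sin(a),np.full(25,z)])
    for z in(96,166): L.append(np.array([[12,12,z],[-12,12,z],[-12,-12,z],[12,-12,z],[12,12,z]]))
    for i in(1,-1):
        for j in(1,-1): L.append(np.array([[12*i,12*j,96],[12*i,12*j,166]]))
    for l in L:
        p=(proj(c,np.asarray(l,float)@Rp.T+foot)-off+.5)*sc-.5
        cv2.polylines(img,[np.round(p*8).astype(np.int32)],False,col,1,cv2.LINE_AA,3)
def pinpose(tcp,yaw,th,xo,s):
    "pin tilted th about y' (top to -x'); axis passes grasp height with x' offset xo; s=distance foot->that point"
    R=Ro.from_euler('ZY',[yaw,-th]).as_matrix();Rz=Ro.from_euler('Z',yaw).as_matrix()
    g=np.array(tcp)+[0,0,-6]+Rz@[xo,0,0]
    return g-R[:,2]*s,R
E
python3 - <<'E'
from h import *
from plant import bot
c,t=pickle.load(open('s3.pkl','rb'));w=bot.capture('wrist');pickle.dump(w,open('w4.pkl','wb'))
tcp=[382.3,252.5,227.3]
def panel(c,x0,y0,x1,y1,s):
    im=cv2.resize(c['pixels'][y0:y1,x0:x1,::-1],None,fx=s,fy=s,interpolation=cv2.INTER_CUBIC);raw=im.copy()
    wire(c,im,s,[x0,y0],*pinpose(tcp,.229,np.radians(28.8),0,139.7),(0,255,0))
    wire(c,im,s,[x0,y0],*pinpose(tcp,.229,np.radians(21.5),18.7,139),(0,0,255))
    return np.hstack([raw,im])
A=panel(c,335,50,395,130,5);B=panel(w,230,110,430,270,2)
print(A.shape,B.shape)
o=np.zeros((600,800,3),np.uint8);o[:280,:600]=A[100:380];o[280:,:]=B[:320]
cv2.imwrite('pics/w4.png',o)
E
```

```text
(400, 600, 3) (320, 800, 3)
```

View pics/w4.png

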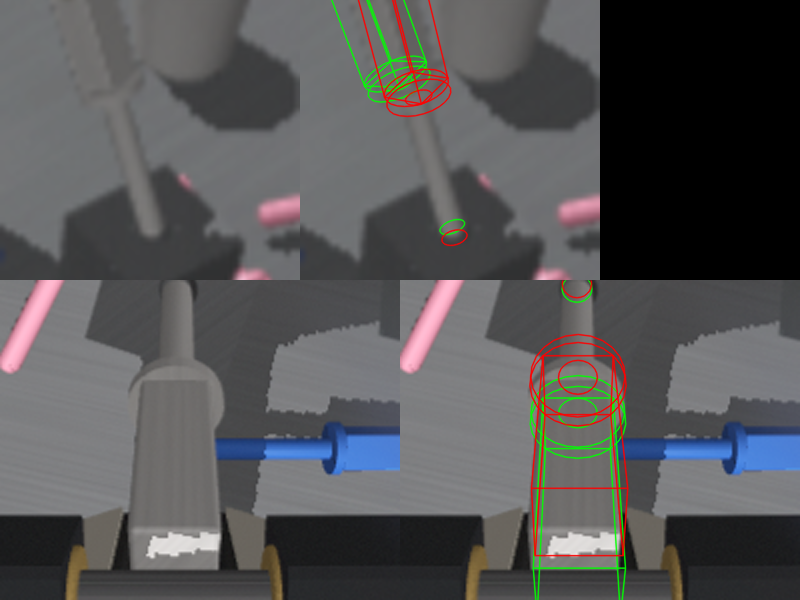

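The wrist view clearly shows the handle's +x face. Its base edge runs (141,380) to (207,380) and its top edge (130,528) to (220,528) in the panel. The pin lies between my two hypotheses, so I'll fit it.

Run:
```python
from h import *
from plant import bot
c,t=pickle.load(open('s3.pkl','rb'));w=pickle.load(open('w4.pkl','rb'))
tcp=np.array([382.3,252.5,227.3])
P=np.array([(230+(x+.5)/2-.5,110+(y-280+.5)/2-.5) for x,y in((141,380),(207,380),(130,528),(220,528))])
L=np.array([[12,12,96],[12,-12,96],[12,12,166],[12,-12,166]],float)
S=np.array([(335+x/5,50+(y+100)/5) for x,y in((119,115),(150,225))])
def f(v):
    ft,R=pinpose(tcp,.229,v[0],v[1],v[2]);ft=ft+Ro.from_euler('Z',.229).as_matrix()@[0,v[3],0]
    r=(proj(w,L@R.T+ft)-P).ravel()
    ax=proj(c,np.array([[0,0,0],[0,0,90]],float)@R.T+ft);d=(ax[1]-ax[0])/np.linalg.norm(ax[1]-ax[0]);n=np.array([-d[1],d[0]])
    return np.r_[r,(S-ax[0])@n*2]
q=least_squares(f,[.45,5,139,0]);print(np.degrees(q.x[0]),q.x,f(q.x).round(1))
ft,R=pinpose(tcp,.229,*q.x[:3]);print("foot",ft,"foot rel tcp in tool-yaw frame",Ro.from_euler('Z',-.229).apply(ft-tcp))
print(bot.get_obs()['tool_pos'])
```

```text
24.82312046999289 [  0.43324518   7.97982081 140.85332211   1.21426416] [-0.9 -0.9  0.9 -0.8 -1.2  0.4  0.5  0.4  1.9  0.7]
foot [447.66058178 267.73481865  93.46037776] foot rel tcp in tool-yaw frame [ 6.71126318e+01  1.15276300e-14 -1.33839622e+02]
[382.39364233 252.47958424 227.3485592 ]
```

```bash
cat >> h.py <<'E'
YW=.229;C=np.array([522.3,52.9,122.9]);FO=np.array([67.1,.6,-133.8])
RC=Ro.from_euler('ZY',[YW,-np.pi/6]).as_matrix();RZ=Ro.from_euler('Z',YW).as_matrix()
def tcp_for(p,fo=FO): return C+RC@np.array(p,float)-RZ@fo
def foot(tcp,fo=FO): return RC.T@(np.array(tcp)+RZ@fo-C)
E
python3 - <<'E'
from h import *
t=tcp_for([0,-6,30]);print(t,rel(t,YW)); print(rel([382.4,252.5,300]))
E
```

```text
[443.84153669  27.83529303 282.68076211] (array([ 0.0086,  0.2327, -0.0553]), np.float64(0.05470618205177396), array([3.82394e+02, 2.52480e+02, 2.27349e+02, 2.30000e-01]))
(array([ 0.    , -0.    , -0.0727]), None, array([3.82394e+02, 2.52480e+02, 2.27349e+02, 2.30000e-01]))
```

Call:
play_rows(commands=[{"x":0,"y":0,"z":-0.015,"twist":0},{"x":0,"y":0,"z":-0.03,"twist":0},{"x":0,"y":0,"z":-0.05,"twist":0},{"x":0,"y":0,"z":-0.07,"twist":0},{"x":0,"y":-0.0,"z":-0.08,"twist":0},{"x":0,"y":0,"z":-0.08,"twist":0},{"x":0,"y":0,"z":-0.08,"twist":0},{"x":0,"y":0,"z":-0.08,"twist":0}])

```text
time: 7.6
tool_pos: [381.7, 252.3, 306.0]
tcp_rot: [3.141, 0.003, 0.23]
contact_force: [0.2, 0.6, -4.2]
grip_width: 23.7
finger_force: 30.0
```

Call:
play_rows(commands=[{"x":0.001,"y":0.02,"z":0,"twist":0},{"x":0.003,"y":0.06,"z":0,"twist":0},{"x":0.005,"y":0.105,"z":0,"twist":0},{"x":0.007,"y":0.15,"z":0,"twist":0},{"x":0.009,"y":0.195,"z":0,"twist":0},{"x":0.009,"y":0.225,"z":0.01,"twist":0},{"x":0.009,"y":0.233,"z":0.02,"twist":0},{"x":0.009,"y":0.233,"z":0.023,"twist":0}])

```text
time: 8.4
tool_pos: [443.5, 26.9, 282.4]
tcp_rot: [-3.14, 0.004, 0.227]
contact_force: [-0.6, 0.9, -5.4]
grip_width: 23.5
finger_force: 30.0
```

Run:
```python
from h import *
from plant import bot
w=bot.capture('wrist');s=bot.capture('scene');t=bot.capture('top')
o=bot.get_obs();pickle.dump((w,s,t,o),open('p5.pkl','wb'))
print(o['tool_pos'],o['contact_force'],foot(o['tool_pos']).round(1))
ft,R=pinpose(o['tool_pos'],YW,.433,8,140.8)
for n,c in(('w',w),('s',s),('t',t)): print(n,proj(c,[ft,ft+R[:,2]*90,C,C+RC@[10,-56,0],C+RC@[10,56,0]]).round(1).tolist())
g=cv2.cvtColor(w['pixels'],cv2.COLOR_RGB2GRAY);print(g.shape)
```

```text
[443.83219235  28.74685794 284.00949044] [-0.34165717  0.53763939 -4.85357849] [ 0.8 -5.1 31.1]
w [[316.2, 112.8], [316.1, 167.3], [310.7, 97.8], [366.3, 88.7], [254.8, 89.0]]
s [[315.1, 158.3], [302.0, 127.9], [321.3, 166.6], [309.7, 182.3], [337.9, 152.8]]
t [[310.6, 206.6], [312.9, 218.4], [307.8, 202.8], [325.5, 195.2], [288.6, 204.4]]
(400, 640)
```

Run:
```python
from h import *
w,s,t,o=pickle.load(open('p5.pkl','rb'))
g=cv2.cvtColor(w['pixels'],cv2.COLOR_RGB2GRAY)
for y in(40,25,-30,-45):
    p=proj(w,[C+RC@[10,y,0],C+RC@[-10,y,0]]);x=int(p[:,0].mean().round());print(y,x,p[:,1].round(1),"r78:",g[78:116,x].tolist())
ft,R=pinpose(o['tool_pos'],YW,.433,8,140.8)
print("foot rows col316",g[96:124,316].tolist())
for z in(5,15,40,70):
    p=proj(w,[ft+R@[0,7,z],ft+R@[0,-7,z]]);r=int(p[:,1].mean().round());print(z,r,p[:,0].round(1),"c296:",g[r,296:340].tolist())
```

```text
40 272 [ 88.8 106.8] r78: [151, 150, 150, 151, 151, 150, 150, 150, 150, 149, 146, 128, 85, 86, 85, 89, 94, 94, 95, 96, 95, 94, 94, 95, 95, 96, 111, 136, 141, 144, 150, 152, 152, 153, 154, 153, 152, 151]
25 286 [ 88.8 106.7] r78: [152, 150, 151, 153, 152, 151, 151, 151, 151, 150, 146, 127, 86, 87, 86, 90, 95, 95, 95, 95, 94, 94, 95, 96, 95, 94, 113, 136, 141, 144, 150, 152, 153, 153, 152, 153, 152, 152]
-30 340 [ 88.6 106.6] r78: [159, 159, 160, 161, 159, 159, 159, 157, 157, 158, 154, 137, 108, 106, 105, 108, 111, 111, 109, 107, 108, 107, 107, 106, 104, 104, 120, 139, 144, 210, 243, 244, 214, 154, 214, 240, 241, 207]
-45 355 [ 88.6 106.6] r78: [168, 169, 170, 170, 169, 169, 170, 169, 169, 196, 243, 210, 134, 133, 133, 133, 134, 133, 133, 131, 132, 131, 128, 128, 127, 126, 134, 149, 154, 214, 248, 250, 252, 251, 248, 246, 247, 247]
foot rows col316 [96, 94, 95, 96, 95, 94, 96, 96, 114, 136, 141, 146, 150, 151, 153, 154, 150, 138, 125, 123, 124, 125, 125, 125, 125, 125, 124, 125]
5 115 [308.8 323.7] c296: [152, 151, 152, 152, 152, 151, 151, 151, 152, 151, 151, 151, 151, 151, 151, 151, 1
[... 182 characters left out ...]
149, 149, 148, 149, 148, 149, 148, 148, 149, 149, 148, 140, 118, 112, 115, 119, 121, 125, 128, 133, 138, 141, 147, 149, 150, 151, 147, 148, 148, 148, 148, 148, 147, 148, 148, 149, 149, 148, 149, 149, 149]
40 133 [307.9 324.4] c296: [155, 155, 156, 155, 155, 156, 155, 156, 156, 156, 155, 156, 156, 156, 123, 111, 115, 117, 120, 123, 126, 131, 134, 139, 144, 147, 150, 152, 153, 149, 153, 154, 155, 155, 155, 155, 154, 154, 154, 153, 153, 153, 153, 153]
70 152 [307.1 325.2] c296: [157, 158, 158, 158, 158, 157, 158, 157, 156, 147, 140, 130, 127, 125, 124, 126, 127, 127, 131, 133, 135, 134, 136, 135, 137, 140, 141, 143, 144, 144, 145, 148, 149, 154, 156, 158, 158, 158, 158, 158, 158, 157, 156, 156]
```

Call:
play_rows(commands=[{"x":0.004,"y":0.003,"z":0.007,"twist":0},{"x":0.008,"y":0.0065,"z":0.0139,"twist":0},{"x":0.012,"y":0.0065,"z":0.0208,"twist":0},{"x":0.015,"y":0.0065,"z":0.026,"twist":0},{"x":0.018,"y":0.0065,"z":0.0312,"twist":0},{"x":0.02,"y":0.0065,"z":0.0346,"twist":0},{"x":0.022,"y":0.0065,"z":0.0381,"twist":0},{"x":0.022,"y":0.0065,"z":0.0381,"twist":0}])

```text
time: 9.35
tool_pos: [467.1, 26.4, 245.7]
tcp_rot: [-3.141, 0.001, 0.23]
contact_force: [-0.9, -0.4, -5.4]
grip_width: 23.4
finger_force: 30.0
```

```bash
sed -i 's/FO=np.array(.*)/FO=np.array([64,-1,-133.8])/' h.py
cat > st.py <<'E'
from h import *
from plant import bot
o=bot.get_obs();F=o['contact_force']
print("foot",foot(o['tool_pos']).round(1),"Fcover",(RC.T@F).round(1),"t",o['time'],"w",round(o['grip_width'],1),"tcp",o['tool_pos'].round(1))
E
python3 st.py
```

```text
foot [ -1.8 -14.3 -11.7] Fcover [-3.5 -0.2 -4.2] t 9.35 w 23.4 tcp [467.1  26.4 245.7]
```

Call:
play_rows(commands=[{"x":0.002,"y":0,"z":0.0035,"twist":0},{"x":0.004,"y":0,"z":0.007,"twist":0},{"x":0.007,"y":0,"z":0.012,"twist":0},{"x":0.01,"y":0,"z":0.0173,"twist":0},{"x":0.0125,"y":0,"z":0.0217,"twist":0},{"x":0.0145,"y":0,"z":0.025,"twist":0},{"x":0.0165,"y":0,"z":0.0286,"twist":0},{"x":0.0165,"y":0,"z":0.0286,"twist":0}])

```text
time: 10.15
tool_pos: [483.1, 30.1, 217.0]
tcp_rot: [-3.141, 0.001, 0.23]
contact_force: [-0.6, -0.2, -5.6]
grip_width: 23.7
finger_force: 30.0
```

```bash
python3 st.py
```

```text
foot [ -2.  -14.3 -44.8] Fcover [-3.3 -0.1 -4.5] t 10.15 w 23.7 tcp [483.1  30.1 217. ]
```

Call:
play_rows(commands=[{"x":-0.0017,"y":0,"z":0.001,"twist":0},{"x":-0.0035,"y":0,"z":0.002,"twist":0},{"x":-0.0052,"y":0,"z":0.003,"twist":0},{"x":-0.007,"y":0,"z":0.004,"twist":0},{"x":-0.0087,"y":0,"z":0.005,"twist":0},{"x":-0.01,"y":0,"z":0.0058,"twist":0},{"x":-0.0113,"y":0,"z":0.0065,"twist":0},{"x":-0.0113,"y":0,"z":0.0065,"twist":0}])

```text
time: 10.95
tool_pos: [472.5, 27.4, 211.4]
tcp_rot: [3.141, -0.001, 0.23]
contact_force: [2.9, 0.2, -0.6]
grip_width: 23.4
finger_force: 30.0
```

Run:
```python
exec(open('st.py').read())
w=bot.capture('wrist');pickle.dump((w,o),open('w6.pkl','wb'))
g=cv2.cvtColor(w['pixels'],cv2.COLOR_RGB2GRAY)
for th,xo in((24.8,8),(30,8),(30,5)):
    ft,R=pinpose(o['tool_pos'],YW,np.radians(th),xo,140.8)
    print(th,xo,"pred rows flange far/handle base/handle top:",proj(w,[ft+R@[17,0,90],ft+R@[12,0,96],ft+R@[12,0,166]])[:,1].round(1))
print([g[r,312:321].mean().round().astype(int).item() for r in range(115,250)])
```

```text
foot [-14.2 -14.5 -44.1] Fcover [ 2.2 -0.5 -1.9] t 10.95 w 23.4 tcp [472.5  27.4 211.4]
24.8 8 pred rows flange far/handle base/handle top: [148.1 159.  234.1]
30 8 pred rows flange far/handle base/handle top: [143.7 155.  238.6]
30 5 pred rows flange far/handle base/handle top: [148.2 159.4 243.9]
[154, 154, 153, 154, 155, 154, 141, 131, 131, 131, 131, 131, 131, 131, 131, 131, 132, 132, 132, 132, 132, 132, 132, 132, 132, 132, 132, 132, 132, 132, 133, 135, 136, 136, 136, 139, 151, 155, 155, 155, 155, 155, 155, 143, 138, 138, 138, 138, 138, 138, 138, 138, 138, 138, 138, 138, 138, 138, 138, 138, 138, 138, 138, 138, 138, 138, 137, 138, 138, 138, 137, 137, 138, 138, 138, 138, 138, 138, 138, 138, 138, 138, 138, 138, 138, 138, 138, 138, 138, 138, 138, 138, 138, 138, 138, 138, 138, 138, 138, 139, 138, 139, 139, 138, 138, 138, 139, 139, 139, 139, 138, 139, 139, 139, 139, 139, 139, 139, 146, 159, 175, 175, 168, 159, 157, 157, 156, 156, 156, 156, 156, 155, 155, 154, 154]
```

```bash
cat >> h.py <<'E'
def fitpin(w,tcp,s=140.8,show=False):
    "tilt & x offset from handle base/top rows in the wrist view"
    g=cv2.cvtColor(w['pixels'],cv2.COLOR_RGB2GRAY);r=g[:,312:321].mean(1)
    ft,R=pinpose(tcp,YW,.44,7,s);b0,t0=proj(w,[ft+R@[12,0,96],ft+R@[12,0,166]])[:,1]
    d=cv2.GaussianBlur(np.gradient(r)[:,None],(1,3),0.8).ravel()
    def sub(i):
        a,b,c=abs(d[i-1]),abs(d[i]),abs(d[i+1]);return i+.5*(a-c)/(a-2*b+c+1e-9)
    lo=max(int(b0)-14,1);b=sub(lo+int(np.argmin(d[lo:int(b0)+14])))
    lo=int(t0)-14;t=sub(lo+int(np.argmax(d[lo:int(t0)+16])))
    def f(v):
        ft,R=pinpose(tcp,YW,v[0],v[1],s);return proj(w,[ft+R@[12,0,96],ft+R@[12,0,166]])[:,1]-[b,t]
    q=least_squares(f,[.44,7]);ft,R=pinpose(tcp,YW,*q.x,s)
    if show: print("rows",b,t)
    return np.degrees(q.x[0]),q.x[1],(RC.T@(ft-C)),RZ.T@(ft-np.array(tcp))
E
python3 - <<'E'
from h import *
w=pickle.load(open('w4.pkl','rb'));print(fitpin(w,[382.3,252.5,227.3],show=1))
w,s,t,o=pickle.load(open('p5.pkl','rb'));print(fitpin(w,o['tool_pos'],show=1))
w,o=pickle.load(open('w6.pkl','rb'));print(fitpin(w,o['tool_pos'],show=1))
E
```

```text
rows 159.58644854234848 236.4697932145454
(np.float64(25.602038042676096), np.float64(7.1068313205713345), array([-34.28114221, 226.16974364, -13.20432917]), array([ 6.79490214e+01,  2.03506838e-14, -1.32975856e+02]))
rows 160.67166327899037 232.83067964664056
(np.float64(22.319997091992708), np.float64(7.478304800014844), array([-5.71476974, -5.71011131, 32.00368228]), array([ 6.09511948e+01,  1.51048763e-14, -1.36250873e+02]))
rows 157.78078045549185 233.77918851490207
(np.float64(25.42975809086537), np.float64(8.474402595767247), array([ -9.61606368, -13.5408368 , -46.00085439]), array([ 6.89345205e+01,  5.77513254e-15, -1.33158225e+02]))
```

Call:
play_rows(commands=[{"x":-0.0015,"y":0,"z":0.0008,"twist":0},{"x":-0.003,"y":0,"z":0.0017,"twist":0},{"x":-0.0045,"y":0,"z":0.0025,"twist":0},{"x":-0.006,"y":0,"z":0.0034,"twist":0},{"x":-0.007,"y":0,"z":0.004,"twist":0},{"x":-0.008,"y":0,"z":0.0046,"twist":0},{"x":-0.009,"y":0,"z":0.0052,"twist":0},{"x":-0.009,"y":0,"z":0.0052,"twist":0}])

```text
time: 11.8
tool_pos: [463.3, 25.5, 205.8]
tcp_rot: [3.142, 0.0, 0.23]
contact_force: [1.6, 0.6, -0.5]
grip_width: 23.5
finger_force: 30.0
```

```bash
cat >> st.py <<'E'
w=bot.capture('wrist');r=fitpin(w,o['tool_pos'],show=1);print("tilt %.1f xo %.1f"%r[:2],"foot",r[2].round(1),"rel",r[3].round(1))
E
python3 st.py
```

```text
foot [-25.2 -14.3 -44.2] Fcover [ 1.3  0.2 -1.3] t 11.8 w 23.5 tcp [463.3  25.5 205.8]
rows 150.20610961018525 235.36941546123887
tilt 31.4 xo 10.5 foot [ -4.1 -13.3 -47.6] rel [  84.    -0.  -126.1]
```

Call:
play_rows(commands=[{"x":0.0009,"y":0,"z":-0.0005,"twist":0},{"x":0.0017,"y":0,"z":-0.001,"twist":0},{"x":0.0017,"y":0,"z":-0.001,"twist":0},{"x":0.0022,"y":0,"z":-0.0001,"twist":0},{"x":0.0027,"y":0,"z":0.0007,"twist":0},{"x":0.0037,"y":0,"z":0.0025,"twist":0},{"x":0.0042,"y":0,"z":0.0033,"twist":0},{"x":0.0042,"y":0,"z":0.0033,"twist":0}])

```text
time: 12.65
tool_pos: [467.5, 26.5, 202.3]
tcp_rot: [-3.141, 0.0, 0.23]
contact_force: [1.4, 0.7, -4.1]
grip_width: 23.3
finger_force: 30.0
```

```bash
python3 st.py
```

```text
foot [-23.2 -14.3 -49.4] Fcover [-0.8  0.3 -4.3] t 12.65 w 23.3 tcp [467.5  26.5 202.3]
rows 151.24280468333026 235.0263543412117
tilt 30.5 xo 10.2 foot [ -4.6 -13.3 -52.7] rel [  81.7    0.  -127.3]
```

```bash
sed -i 's/FO=np.array(.*)/FO=np.array([83.5,-1,-126.3])/' h.py
```

Call:
play_rows(commands=[{"x":0.0013,"y":0,"z":-0.0008,"twist":0},{"x":0.0026,"y":0,"z":-0.0015,"twist":0},{"x":0.0026,"y":0,"z":-0.0015,"twist":0},{"x":0.0031,"y":0,"z":-0.0006,"twist":0},{"x":0.0036,"y":0,"z":0.0002,"twist":0},{"x":0.0041,"y":0,"z":0.0011,"twist":0},{"x":0.0051,"y":0,"z":0.0028,"twist":0},{"x":0.0051,"y":0,"z":0.0028,"twist":0}])

```text
time: 13.5
tool_pos: [471.7, 27.3, 200.8]
tcp_rot: [3.141, 0.001, 0.23]
contact_force: [-6.3, -1.8, 6.8]
grip_width: 23.7
finger_force: 30.0
```

```bash
python3 st.py
```

```text
foot [  0.4 -14.4 -56.1] Fcover [-2.2 -0.4  9.1] t 13.5 w 23.7 tcp [471.7  27.3 200.8]
rows 152.38309007053485 234.8853444123711
tilt 29.6 xo 9.9 foot [ -4.2 -13.4 -56. ] rel [  79.4   -0.  -128.5]
```

Call:
play_rows(commands=[{"x":0.0002,"y":-0.001,"z":0.0004,"twist":0},{"x":0.0002,"y":-0.002,"z":0.0004,"twist":0},{"x":0.0002,"y":-0.003,"z":0.0004,"twist":0},{"x":0.0002,"y":-0.004,"z":0.0004,"twist":0},{"x":0.0002,"y":-0.005,"z":0.0004,"twist":0},{"x":0.0002,"y":-0.006,"z":0.0004,"twist":0},{"x":0.0002,"y":-0.006,"z":0.0004,"twist":0},{"x":0.0002,"y":-0.006,"z":0.0004,"twist":0}])

```text
time: 14.35
tool_pos: [471.3, 32.1, 200.9]
tcp_rot: [3.138, -0.0, 0.23]
contact_force: [-6.0, -4.5, 8.2]
grip_width: 23.9
finger_force: 30.4
```

```bash
sed -i '/^w=bot/d' st.py; python3 st.py
```

```text
foot [  1.   -9.7 -56.4] Fcover [-1.9 -3.  10.5] t 14.35 w 23.9 tcp [471.3  32.1 200.9]
```

Call:
play_rows(commands=[{"x":0,"y":-0.001,"z":0,"twist":0},{"x":0,"y":-0.002,"z":0,"twist":0},{"x":0,"y":-0.003,"z":0,"twist":0},{"x":0,"y":-0.004,"z":0,"twist":0},{"x":0,"y":-0.005,"z":0,"twist":0},{"x":0,"y":-0.006,"z":0,"twist":0},{"x":0,"y":-0.006,"z":0,"twist":0},{"x":0,"y":-0.006,"z":0,"twist":0}])

```text
time: 15.15
tool_pos: [470.4, 37.8, 200.9]
tcp_rot: [3.138, -0.001, 0.23]
contact_force: [-4.1, -5.1, 7.4]
grip_width: 24.0
finger_force: 30.9
```

```bash
python3 st.py
```

```text
foot [  1.4  -3.9 -56.6] Fcover [-0.8 -4.1  8.9] t 15.15 w 24.0 tcp [470.4  37.8 200.9]
```

Call:
play_rows(commands=[{"x":0,"y":-0.001,"z":0,"twist":0},{"x":0,"y":-0.002,"z":0,"twist":0},{"x":0,"y":-0.003,"z":0,"twist":0},{"x":0,"y":-0.004,"z":0,"twist":0},{"x":0,"y":-0.005,"z":0,"twist":0},{"x":0,"y":-0.006,"z":0,"twist":0},{"x":0,"y":-0.006,"z":0,"twist":0},{"x":0,"y":-0.006,"z":0,"twist":0}])

```text
time: 15.95
tool_pos: [469.1, 43.7, 200.8]
tcp_rot: [3.138, -0.002, 0.23]
contact_force: [-4.6, -3.9, 6.6]
grip_width: 24.0
finger_force: 31.4
```

```bash
python3 st.py
```

```text
foot [  1.5   2.1 -56.7] Fcover [-1.3 -2.7  8.4] t 15.95 w 24.0 tcp [469.1  43.7 200.8]
```

Call:
play_rows(commands=[{"x":0,"y":-0.001,"z":0,"twist":0},{"x":0,"y":-0.002,"z":0,"twist":0},{"x":0,"y":-0.003,"z":0,"twist":0},{"x":0,"y":-0.004,"z":0,"twist":0},{"x":0,"y":-0.005,"z":0,"twist":0},{"x":0,"y":-0.006,"z":0,"twist":0},{"x":0,"y":-0.006,"z":0,"twist":0},{"x":0,"y":-0.006,"z":0,"twist":0}])

```text
time: 16.75
tool_pos: [467.9, 49.6, 200.6]
tcp_rot: [3.138, -0.002, 0.229]
contact_force: [-3.0, -4.2, 4.7]
grip_width: 24.0
finger_force: 31.8
```

```bash
python3 st.py
```

```text
foot [  1.5   8.2 -56.9] Fcover [-1.  -3.4  6. ] t 16.75 w 24.0 tcp [467.9  49.6 200.6]
```

Call:
play_rows(commands=[{"x":0,"y":-0.001,"z":0,"twist":0},{"x":0,"y":-0.002,"z":0,"twist":0},{"x":0,"y":-0.003,"z":0,"twist":0},{"x":0,"y":-0.004,"z":0,"twist":0},{"x":0,"y":-0.005,"z":0,"twist":0},{"x":0,"y":-0.006,"z":0,"twist":0},{"x":0,"y":-0.006,"z":0,"twist":0},{"x":0,"y":-0.006,"z":0,"twist":0}])

```text
time: 17.55
tool_pos: [465.9, 56.6, 199.8]
tcp_rot: [3.141, -0.0, 0.23]
contact_force: [-3.6, -3.7, 4.9]
grip_width: 24.1
finger_force: 32.3
```

```bash
python3 st.py
python3 - <<'E'
from h import *
from plant import bot
o=bot.get_obs();w=bot.capture('wrist');pickle.dump((w,o),open('w7.pkl','wb'))
r=fitpin(w,o['tool_pos'],show=1);print("tilt %.1f xo %.1f"%r[:2],r[2].round(1),r[3].round(1))
g=cv2.cvtColor(w['pixels'],cv2.COLOR_RGB2GRAY)
# handle edges / shank edges columns
for row in(130,140,165,190,215,230): print(row,g[row,285:350].tolist())
E
```

```text
foot [  0.7  15.4 -57.5] Fcover [-1.3 -2.8  6.4] t 17.55 w 24.1 tcp [465.9  56.6 199.8]
rows 145.92553221370756 232.92389178116463
tilt 33.1 xo 12.6 [  7.   16.4 -58.5] [  89.4   -0.  -124. ]
130 [108, 107, 107, 108, 107, 108, 108, 107, 108, 108, 107, 109, 108, 109, 108, 108, 107, 108, 108, 109, 108, 108, 107, 107, 107, 107, 107, 107, 107, 107, 106, 108, 107, 107, 108, 109, 109, 110, 110, 109, 108, 108, 108, 108, 106, 106, 105, 106, 106, 114, 125, 129, 132, 136, 142, 146, 152, 157, 162, 166, 172, 173, 175, 176, 177]
140 [157, 157, 157, 157, 157, 157, 157, 158, 157, 158, 157, 157, 158, 157, 157, 157, 158, 157, 158, 157, 158, 157, 157, 157, 158, 158, 157, 157, 157, 158, 158, 157, 158, 157, 157, 157, 158, 158, 157, 157, 157, 158, 157, 157, 157, 157, 143, 130, 132, 135, 138, 142, 147, 150, 155, 160, 163, 168, 173, 174, 176, 175, 176, 174, 169]
165 [167, 166, 167, 166, 166, 166, 166, 166, 166, 166, 166, 167, 166, 166, 166, 166, 167, 167, 166, 167, 166, 166, 166, 167, 166, 166, 165, 164, 156, 138, 142, 155, 156, 156, 155, 154, 154, 154, 155, 158, 158, 158, 157, 156, 155, 156, 156, 159, 158
[... 364 characters left out ...]
5, 154, 155, 154, 158, 167, 174, 168, 165, 172]
215 [106, 105, 104, 105, 105, 104, 104, 159, 172, 172, 172, 172, 163, 139, 136, 148, 154, 158, 157, 157, 155, 153, 155, 155, 156, 157, 157, 159, 159, 158, 157, 156, 156, 156, 158, 159, 159, 158, 156, 154, 157, 159, 159, 158, 157, 155, 157, 158, 158, 158, 156, 154, 153, 154, 156, 163, 172, 172, 166, 167, 171, 170, 170, 170, 170]
230 [142, 142, 142, 142, 145, 93, 44, 40, 87, 128, 148, 163, 167, 168, 165, 164, 161, 158, 158, 159, 159, 158, 157, 158, 159, 158, 157, 157, 156, 156, 156, 159, 160, 158, 156, 156, 155, 158, 161, 159, 158, 156, 157, 159, 159, 159, 157, 157, 155, 154, 154, 155, 163, 170, 175, 154, 85, 39, 39, 122, 141, 142, 142, 142, 143]
```

Run:
```python
from h import *
w,o=pickle.load(open('w7.pkl','rb'))
# fit full pin pose: tilt th, side lean ph, yaw about own axis ps, with points
g=cv2.cvtColor(w['pixels'],cv2.COLOR_RGB2GRAY).astype(int)
for row in(118,122,126,130,134,138,142,146,150): 
    r=g[row,320:375];print(row,r[::1].tolist())
def cov(px,z=0):
    v=ray(w,px);n=RC[:,2];X=w['eye']+v*(n@(C+n*z-w['eye']))/(n@v);return RC.T@(X-C)
for px in((316,130),(342,130),(342,140)): print(px,cov(px).round(1))
```

```text
118 [168, 169, 168, 168, 169, 168, 168, 168, 168, 168, 169, 169, 168, 169, 168, 169, 168, 169, 168, 169, 169, 169, 169, 169, 170, 170, 169, 169, 170, 170, 170, 170, 170, 170, 170, 170, 171, 171, 171, 171, 171, 172, 173, 173, 173, 173, 174, 174, 175, 176, 177, 177, 177, 178, 178]
122 [122, 122, 122, 122, 122, 121, 121, 122, 120, 121, 122, 121, 122, 122, 123, 123, 125, 134, 138, 141, 144, 147, 151, 156, 160, 164, 167, 171, 174, 175, 177, 177, 175, 164, 133, 127, 128, 129, 129, 130, 132, 132, 134, 134, 136, 136, 136, 138, 140, 140, 142, 143, 145, 146, 148]
126 [105, 107, 106, 107, 107, 107, 107, 107, 108, 108, 108, 108, 109, 109, 109, 114, 124, 130, 132, 137, 143, 148, 153, 156, 163, 166, 171, 174, 175, 178, 178, 176, 170, 128, 115, 114, 114, 114, 115, 115, 116, 115, 116, 118, 119, 120, 122, 124, 125, 127, 128, 129, 132, 134, 134]
130 [109, 109, 110, 110, 109, 108, 108, 108, 108, 106, 106, 105, 106, 106, 114, 125, 129, 132, 136, 142, 146, 152, 157, 162, 166, 172, 173, 175, 176, 177, 177, 170, 134, 113, 110, 112, 111, 112, 112, 113, 114, 114, 115, 117, 118, 120, 122, 123, 124, 125, 126, 
[... 803 characters left out ...]
, 159, 159, 160, 160, 160, 160, 161, 161, 163, 163, 163]
146 [130, 133, 134, 137, 138, 148, 150, 154, 154, 157, 157, 157, 159, 161, 161, 159, 159, 158, 158, 161, 164, 165, 167, 169, 169, 170, 171, 171, 171, 171, 172, 170, 169, 169, 169, 169, 169, 169, 170, 169, 169, 169, 170, 170, 170, 170, 169, 170, 170, 170, 170, 171, 172, 172, 172]
150 [162, 162, 163, 164, 165, 164, 163, 163, 163, 162, 161, 160, 161, 164, 163, 161, 159, 158, 158, 160, 160, 161, 161, 161, 159, 160, 160, 161, 165, 170, 172, 173, 174, 177, 181, 174, 168, 168, 167, 168, 167, 167, 167, 168, 168, 168, 167, 167, 167, 167, 168, 168, 169, 168, 169]
(316, 130) [ 1.5 18.2 -0. ]
(342, 130) [ 1.5 -2.2 -0. ]
(342, 140) [-7.9 -2.7  0. ]
```

```bash
cat > fit7.py <<'E'
from h import *
def fit(w,tcp,shank,left,right,toprow,toptcol):
    tcp=np.array(tcp)
    def pose(v):
        R=RC@Ro.from_euler('XYZ',v[3:6]).as_matrix() # small rotations in cover frame
        return C+RC@v[:3],R
    def res(v):
        ft,R=pose(v);P=lambda l:proj(w,np.array(l,float)@R.T+ft);r=[]
        for l,pts in(([[0,0,20],[0,0,90]],shank),([[12,12,96],[12,12,166]],left),([[12,-12,96],[12,-12,166]],right)):
            q=P(l);d=(q[1]-q[0]);d/=np.linalg.norm(d);r+=list((np.array(pts)-q[0])@[-d[1],d[0]])
        q=P([[12,12,166],[12,-12,166]]);k=(toptcol-q[0,0])/(q[1,0]-q[0,0]);r.append(q[0,1]+k*(q[1,1]-q[0,1])-toprow)
        # height along axis of grasp point ~140.8, in-plane y' centred
        l=R.T@(tcp-[0,0,6]-ft);r.append((l[1])*.5);r.append((l[2]-141)*.15);r.append(v[5]*3)
        return np.array(r)
    q=least_squares(res,[0,0,-56,0,0,0]);ft,R=pose(q.x)
    print("foot cover",q.x[:3].round(1),"rot deg",np.degrees(q.x[3:]).round(1),"grasp in pin",(R.T@(tcp-[0,0,6]-ft)).round(1));print(res(q.x).round(1))
    return q.x
E
python3 - <<'E'
from fit7 import *
w,o=pickle.load(open('w7.pkl','rb'))
fit(w,o['tool_pos'],[(343.8,126),(341.1,138)],[(297.5,215),(305.5,190),(313.5,165)],[(340,215),(344.5,190),(349,165)],232.9,316)
E
```

```text
foot cover [-24.7  -9.9 -55.1] rot deg [-10.1   6.9   1.9] grasp in pin [ -4.5   0.9 146.4]
[ 0.  -0.2 -0.5 -0.1  0.4  0.3  0.1 -0.2  0.1  0.4  0.8  0.1]
```

Call:
play_rows(commands=[{"x":-0.001,"y":0.003,"z":-0.0017,"twist":0},{"x":-0.002,"y":0.007,"z":-0.0035,"twist":0},{"x":-0.002,"y":0.011,"z":-0.0035,"twist":0},{"x":-0.002,"y":0.015,"z":-0.0035,"twist":0},{"x":-0.002,"y":0.019,"z":-0.0035,"twist":0},{"x":-0.002,"y":0.023,"z":-0.0035,"twist":0},{"x":-0.002,"y":0.026,"z":-0.0035,"twist":0},{"x":-0.002,"y":0.026,"z":-0.0035,"twist":0}])

```text
time: 18.4
tool_pos: [470.0, 30.6, 202.8]
tcp_rot: [3.141, -0.0, 0.229]
contact_force: [-0.1, -0.2, -4.0]
grip_width: 23.9
finger_force: 29.2
```

```bash
python3 st.py;cat > ob.py <<'E'
from fit7 import *
from plant import bot
import sys
o=bot.get_obs();w=bot.capture('wrist');pickle.dump((w,o),open('wl.pkl','wb'))
r=fitpin(w,o['tool_pos'],show=1);print("tilt %.1f xo %.1f"%r[:2],r[2].round(1),r[3].round(1))
g=cv2.cvtColor(w['pixels'],cv2.COLOR_RGB2GRAY).astype(int)
for row in(126,136): print(row,g[row,295:360].tolist())
for row in(165,190,215): print(row,g[row,285:305].tolist(),g[row,330:355].tolist())
E
python3 ob.py
```

```text
foot [  0.6 -10.9 -53.9] Fcover [-2.1 -0.1 -3.4] t 18.4 w 23.9 tcp [470.   30.6 202.8]
rows 144.98731104931673 232.44318125971785
tilt 33.4 xo 13.0 [  8.1  -9.9 -55. ] [  90.6    0.  -123.5]
126 [99, 99, 98, 99, 96, 97, 96, 96, 95, 95, 97, 97, 97, 98, 98, 98, 97, 99, 98, 99, 99, 99, 100, 99, 99, 99, 99, 99, 98, 98, 99, 98, 98, 98, 102, 113, 117, 122, 124, 130, 134, 140, 144, 149, 153, 158, 161, 163, 163, 163, 162, 145, 108, 101, 102, 102, 102, 103, 103, 104, 105, 107, 106, 107, 109]
136 [127, 126, 126, 127, 126, 125, 126, 126, 126, 127, 127, 127, 127, 127, 127, 127, 126, 128, 127, 127, 126, 126, 127, 126, 126, 125, 125, 127, 126, 126, 126, 126, 115, 116, 119, 122, 125, 129, 134, 140, 144, 149, 152, 157, 161, 162, 162, 163, 162, 158, 135, 126, 126, 126, 126, 127, 127, 127, 127, 128, 127, 128, 128, 128, 128]
165 [158, 158, 158, 158, 157, 158, 158, 158, 158, 159, 158, 159, 158, 159, 159, 159, 159, 159, 159, 159] [146, 144, 142, 143, 146, 146, 145, 143, 143, 144, 144, 144, 142, 143, 143, 148, 157, 158, 153, 153, 151, 150, 151, 152, 152]
190 [160, 160, 160, 161, 160, 160, 160, 159, 158, 158, 160, 161, 161, 160, 160, 159, 159, 158, 149, 127] [147, 146, 145, 144, 145, 145, 145, 144, 141, 141, 142, 143, 149, 159, 158, 156, 161, 163, 163, 163, 163, 164, 162, 163, 161]
215 [159, 160, 160, 160, 160, 161, 159, 161, 160, 159, 158, 158, 134, 124, 133, 142, 144, 144, 144, 144] [144, 146, 145, 145, 144, 142, 141, 142, 144, 151, 159, 158, 155, 159, 162, 161, 160, 160, 160, 160, 161, 160, 161, 162, 162]
```

```bash
sed -i 's/r.append(v\[5\]\*3)/r.append(v[5]*3);a0=RC.T@R[:,2];r.append((v[0]-v[2]*a0[0]\/a0[2])*.4)/' fit7.py
python3 - <<'E'
from fit7 import *
w,o=pickle.load(open('w7.pkl','rb'))
fit(w,o['tool_pos'],[(343.8,126),(341.1,138)],[(297.5,215),(305.5,190),(313.5,165)],[(340,215),(344.5,190),(349,165)],232.9,316)
w,o=pickle.load(open('wl.pkl','rb'));g=cv2.cvtColor(w['pixels'],cv2.COLOR_RGB2GRAY).astype(int);print(g[165,302:320].tolist())
fit(w,o['tool_pos'],[(338.3,126),(335.8,136)],[(297,215),(303.5,190)],[(339,215),(342.3,190),(345,165)],232.4,316)
E
```

```text
foot cover [  3.3 -14.8 -60.2] rot deg [-11.4  -4.1   4.3] grasp in pin [ -3.9   1.4 152.5]
[ 0.1  0.   0.  -0.4 -0.8  0.   0.2  0.5  0.2  0.7  1.7  0.2 -0.4]
[159, 159, 159, 160, 159, 155, 153, 154, 132, 124, 137, 142, 144, 143, 142, 141, 142, 143]
foot cover [  3.  -33.7 -57.4] rot deg [-8.7 -3.6  6.5] grasp in pin [ -4.8   1.6 151.9]
[-0.4  0.3 -0.2 -0.6  0.1 -0.   0.5  0.2  0.8  1.6  0.3 -0.3]
```

Call:
play_rows(commands=[{"x":-0.0025,"y":0.003,"z":-0.0043,"twist":0},{"x":-0.0025,"y":0.008,"z":-0.0043,"twist":0},{"x":-0.0025,"y":0.013,"z":-0.0043,"twist":0},{"x":-0.0025,"y":0.018,"z":-0.0043,"twist":0},{"x":-0.0025,"y":0.022,"z":-0.0043,"twist":0},{"x":-0.0025,"y":0.025,"z":-0.0043,"twist":0},{"x":-0.0025,"y":0.028,"z":-0.0043,"twist":0},{"x":-0.0025,"y":0.028,"z":-0.0043,"twist":0}])

```text
time: 19.25
tool_pos: [473.7, 3.2, 207.1]
tcp_rot: [-3.141, 0.0, 0.23]
contact_force: [-0.0, 0.9, -3.1]
grip_width: 23.1
finger_force: 29.1
```

```bash
python3 st.py
```

```text
foot [  0.5 -38.4 -48.9] Fcover [-1.4  0.9 -2.8] t 19.25 w 23.1 tcp [473.7   3.2 207.1]
```

Contact has just begun, so I'll push on 13 mm to straighten the pin.

Call:
play_rows(commands=[{"x":0,"y":0.002,"z":0,"twist":0},{"x":0,"y":0.004,"z":0,"twist":0},{"x":0,"y":0.006,"z":0,"twist":0},{"x":0,"y":0.008,"z":0,"twist":0},{"x":0,"y":0.01,"z":0,"twist":0},{"x":0,"y":0.012,"z":0,"twist":0},{"x":0,"y":0.0125,"z":0,"twist":0},{"x":0,"y":0.0125,"z":0,"twist":0}])

```text
time: 20.05
tool_pos: [476.6, -8.9, 207.2]
tcp_rot: [-3.141, 0.0, 0.23]
contact_force: [-1.8, 4.0, -3.6]
grip_width: 23.4
finger_force: 30.0
```

```bash
python3 st.py; python3 ob.py
```

```text
foot [  0.6 -50.8 -48.9] Fcover [-2.5  4.3 -2.7] t 20.05 w 23.4 tcp [476.6  -8.9 207.2]
rows 150.49077850397276 229.0556153333813
tilt 27.7 xo 12.2 [ -6.6 -49.8 -49.7] [  77.7   -0.  -130.7]
126 [108, 108, 108, 107, 107, 107, 107, 107, 107, 105, 106, 107, 118, 127, 130, 132, 136, 139, 144, 147, 152, 157, 161, 165, 167, 169, 170, 169, 165, 166, 167, 166, 166, 166, 166, 166, 166, 166, 166, 166, 166, 166, 167, 166, 167, 166, 168, 167, 168, 167, 168, 167, 168, 168, 168, 168, 169, 168, 169, 169, 169, 170, 169, 170, 169]
136 [158, 157, 156, 156, 157, 158, 157, 157, 157, 157, 157, 149, 131, 128, 130, 133, 136, 139, 143, 149, 152, 158, 160, 165, 168, 168, 170, 168, 168, 164, 168, 170, 169, 170, 170, 170, 170, 170, 170, 170, 170, 169, 170, 170, 244, 253, 255, 255, 255, 208, 170, 170, 170, 170, 170, 170, 244, 253, 253, 255, 255, 255, 255, 255, 255]
165 [170, 170, 170, 170, 169, 170, 170, 173, 172, 172, 171, 171, 146, 134, 145, 153, 154, 153, 152, 152] [152, 153, 158, 166, 165, 167, 168, 169, 169, 169, 249, 255, 255, 255, 255, 255, 255, 255, 255, 255, 255, 255, 255, 255, 255]
190 [169, 170, 169, 168, 169, 170, 172, 173, 172, 174, 163, 138, 138, 149, 152, 154, 154, 153, 151, 151] [151, 151, 151, 153, 159, 167, 168, 173, 175, 175, 175, 176, 176, 177, 177, 177, 177, 175, 176, 176, 175, 176, 176, 177, 178]
215 [170, 169, 169, 170, 170, 170, 169, 170, 170, 144, 133, 142, 150, 153, 155, 155, 154, 152, 151, 153] [155, 153, 152, 152, 151, 154, 160, 168, 168, 175, 177, 177, 176, 175, 175, 175, 176, 176, 176, 175, 175, 173, 172, 172, 173]
```

Run:
```python
from fit7 import *
w,o=pickle.load(open('wl.pkl','rb'))
q=fit(w,o['tool_pos'],[(315.1,126),(315.3,136)],[(294,215),(295.5,190),(297,165)],[(336,215),(334,190),(332.3,165)],229.1,316)
from h import *
ft=C+RC@q[:3];print("FO",RZ.T@(ft-o['tool_pos']))
print([round(x) for x in cv2.cvtColor(w['pixels'],cv2.COLOR_RGB2GRAY)[100:245,312:321].mean(1)])
```

```text
foot cover [  2.  -46.5 -56.2] rot deg [ 0.9 -3.1  7.5] grasp in pin [-5.300e+00 -1.000e-01  1.538e+02]
[ 0.2  0.2 -0.1 -0.5 -1.   0.4  0.5  0.3  0.2 -0.1  1.9  0.4 -0.4]
FO [  88.34578084    3.33112314 -131.97533028]
[163, 165, 166, 167, 167, 169, 169, 167, 166, 166, 165, 166, 166, 167, 166, 161, 157, 156, 156, 156, 156, 156, 156, 156, 156, 156, 156, 156, 156, 156, 156, 156, 156, 156, 156, 156, 156, 156, 155, 155, 156, 155, 155, 156, 165, 169, 169, 169, 169, 169, 169, 152, 152, 154, 154, 154, 154, 154, 154, 154, 154, 153, 154, 154, 154, 154, 154, 154, 154, 154, 154, 153, 154, 154, 154, 154, 154, 154, 154, 153, 154, 154, 153, 154, 153, 154, 154, 154, 154, 154, 154, 154, 154, 154, 154, 154, 154, 154, 154, 154, 154, 154, 154, 154, 154, 154, 154, 154, 154, 155, 154, 154, 154, 155, 154, 154, 154, 155, 154, 155, 155, 155, 155, 155, 155, 155, 155, 155, 157, 171, 184, 190, 184, 200, 199, 207, 208, 208, 216, 217, 198, 189, 188, 197, 197]
```

```bash
cat > fit2.py <<'E'
from h import *
def fit2(w,tcp,base,top,fl,w215,w165,show=True):
    tcp=np.array(tcp,float);yc=(RC.T@(tcp-C))[1]
    def pose(v):
        R=Ro.from_euler('ZY',[YW,-v[0]]).as_matrix();return C+RC@[v[1],yc,v[2]],R
    def res(v):
        ft,R=pose(v);P=lambda *l:proj(w,np.array(l,float)@R.T+ft)
        r=[P([12,0,96])[0,1]-base,P([12,0,166])[0,1]-top,P([17,0,90],[17,0,96])[:,1].min()-fl]
        a=P([12,12,96],[12,12,166],[12,-12,96],[12,-12,166])
        for row,wd in((215,w215),(165,w165)):
            x=[np.interp(row,a[i:i+2,1],a[i:i+2,0]) for i in(0,2)];r.append(abs(x[1]-x[0])-wd)
        return np.array(r)
    q=least_squares(res,[.5,0,-50]);ft,R=pose(q.x);g=R.T@(tcp-[0,0,6]-ft)
    print("tilt %.1f"%np.degrees(q.x[0]),"foot u,z",q.x[1:].round(1),"u at cover %.1f"%(q.x[1]-q.x[2]*np.tan(np.pi/6-q.x[0])),"grasp in pin",g.round(1),"FO",(RZ.T@(ft-tcp)).round(1),"res",res(q.x).round(1))
    return q.x
E
python3 - <<'E'
from fit2 import *
w,o=pickle.load(open('wl.pkl','rb'));fit2(w,o['tool_pos'],150.7,229,143.6,42,35.3)
w,o=pickle.load(open('w6.pkl','rb'));g=cv2.cvtColor(w['pixels'],cv2.COLOR_RGB2GRAY)
print(g[165,290:345].tolist(),g[215,285:345].tolist())
E
```

```text
tilt 29.2 foot u,z [-11.6 -57.6] u at cover -10.8 grasp in pin [ -2.2   0.  154.7] FO [  77.3   -0.  -140. ] res [ 1.8 -0.1 -1.7 -0.2 -0. ]
[153, 153, 153, 139, 150, 158, 158, 158, 156, 130, 119, 128, 137, 138, 137, 136, 136, 135, 136, 140, 141, 139, 138, 135, 136, 137, 138, 139, 140, 139, 137, 137, 139, 140, 140, 137, 137, 137, 137, 137, 136, 136, 138, 140, 148, 150, 155, 154, 154, 155, 155, 151, 151, 153, 152] [155, 155, 156, 158, 157, 156, 156, 156, 157, 157, 124, 117, 127, 135, 138, 140, 139, 138, 136, 136, 136, 138, 139, 139, 140, 140, 139, 139, 137, 137, 137, 139, 141, 140, 139, 137, 136, 138, 140, 140, 140, 138, 137, 139, 139, 139, 139, 136, 136, 135, 136, 140, 147, 150, 155, 155, 157, 157, 159, 159]
```

```bash
sed -i 's/wd in.*/wd in():/; s/return np.array(r)$/r.append((v[1]-v[2]*np.tan(np.pi\/6-v[0])-UC)*.5);return np.array(r)/; s/^def fit2/UC=0\ndef fit2/' fit2.py
python3 - <<'E'
import fit2
from fit2 import *
for uc in(-3,0,3):
    fit2.UC=uc
    w,o=pickle.load(open('wl.pkl','rb'));fit2.fit2(w,o['tool_pos'],150.7,229,143.6,0,0)
fit2.UC=-3
w,o=pickle.load(open('w6.pkl','rb'));fit2.fit2(w,o['tool_pos'],158,233.3,150.5,0,0)
E
```

```text
Traceback (most recent call last):
AttributeError: 'function' object has no attribute 'fit2'
```

Run:
```python
import fit2 as m
from h import *
for uc in(-3,0,3):
    m.UC=uc
    w,o=pickle.load(open('wl.pkl','rb'));m.fit2(w,o['tool_pos'],150.7,229,143.6,0,0)
m.UC=-3
w,o=pickle.load(open('w6.pkl','rb'));m.fit2(w,o['tool_pos'],158,233.3,150.5,0,0)
```

```text
tilt 22.8 foot u,z [ -9.3 -38.5] u at cover -4.4 grasp in pin [-19.2   0.  134.2] FO [  69.7   -0.  -122.2] res [ 2.   0.1 -2.3 -0.7]
tilt 20.2 foot u,z [ -7.6 -29.5] u at cover -2.5 grasp in pin [-25.4   0.  124. ] FO [  66.7   -0.  -113.6] res [ 2.   0.2 -2.6 -1.3]
tilt 18.7 foot u,z [ -6.1 -23.7] u at cover -1.4 grasp in pin [-29.   -0.  117.4] FO [  65.1    0.  -107.9] res [ 1.8  0.5 -3.1 -2.2]
tilt 19.2 foot u,z [-10.4 -29.4] u at cover -4.8 grasp in pin [-19.4   0.  126.6] FO [  60.    -0.  -119.2] res [ 1.7  0.2 -2.2 -0.9]
```

Call:
play_rows(commands=[{"x":0,"y":-0.004,"z":0,"twist":0},{"x":0,"y":-0.009,"z":0,"twist":0},{"x":0,"y":-0.009,"z":0,"twist":0},{"x":0.0015,"y":-0.009,"z":0.0026,"twist":0},{"x":0.0025,"y":-0.009,"z":0.0043,"twist":0},{"x":0.0035,"y":-0.009,"z":0.0061,"twist":0},{"x":0.0045,"y":-0.009,"z":0.0078,"twist":0},{"x":0.0045,"y":-0.009,"z":0.0078,"twist":0}])

```text
time: 20.9
tool_pos: [477.6, -0.3, 202.8]
tcp_rot: [3.139, 0.001, 0.23]
contact_force: [-17.2, -4.0, 28.6]
grip_width: 23.5
finger_force: 30.0
```

```bash
python3 st.py
```

```text
foot [  0.9 -42.6 -54.1] Fcover [-1.  -0.  33.6] t 20.9 w 23.5 tcp [ 4.776e+02 -3.000e-01  2.028e+02]
```

Call:
play_rows(commands=[{"x":-0.0018,"y":0,"z":-0.003,"twist":0},{"x":-0.0035,"y":0,"z":-0.006,"twist":0},{"x":-0.0035,"y":-0.004,"z":-0.006,"twist":0},{"x":-0.0035,"y":-0.0075,"z":-0.006,"twist":0},{"x":-0.0035,"y":-0.0075,"z":-0.006,"twist":0},{"x":-0.002,"y":-0.0075,"z":-0.0035,"twist":0},{"x":-0.0008,"y":-0.0075,"z":-0.0014,"twist":0},{"x":-0.0008,"y":-0.0075,"z":-0.0014,"twist":0}])

```text
time: 21.7
tool_pos: [476.7, 7.9, 200.4]
tcp_rot: [3.141, 0.0, 0.23]
contact_force: [1.4, -0.2, -3.5]
grip_width: 23.4
finger_force: 29.9
```

```bash
python3 st.py
```

```text
foot [  0.6 -34.5 -56.7] Fcover [-0.6 -0.5 -3.7] t 21.7 w 23.4 tcp [476.7   7.9 200.4]
```

Call:
play_rows(commands=[{"x":0.0005,"y":0,"z":0.0009,"twist":0},{"x":0.001,"y":0,"z":0.0017,"twist":0},{"x":0.0018,"y":0,"z":0.003,"twist":0},{"x":0.0025,"y":0,"z":0.0043,"twist":0},{"x":0.0033,"y":0,"z":0.0056,"twist":0},{"x":0.004,"y":0,"z":0.0069,"twist":0},{"x":0.0048,"y":0,"z":0.0082,"twist":0},{"x":0.0048,"y":0,"z":0.0082,"twist":0}])

```text
time: 22.5
tool_pos: [481.2, 9.1, 192.3]
tcp_rot: [3.142, 0.0, 0.23]
contact_force: [2.1, -0.2, -5.0]
grip_width: 23.3
finger_force: 29.9
```

```bash
python3 st.py
```

```text
foot [  0.6 -34.3 -66. ] Fcover [-0.8 -0.6 -5.3] t 22.5 w 23.3 tcp [481.2   9.1 192.3]
```

Call:
play_rows(commands=[{"x":0.0008,"y":0,"z":0.0013,"twist":0},{"x":0.0015,"y":0,"z":0.0026,"twist":0},{"x":0.0023,"y":0,"z":0.0039,"twist":0},{"x":0.003,"y":0,"z":0.0052,"twist":0},{"x":0.0038,"y":0,"z":0.0065,"twist":0},{"x":0.0045,"y":0,"z":0.0078,"twist":0},{"x":0.005,"y":0,"z":0.0087,"twist":0},{"x":0.005,"y":0,"z":0.0087,"twist":0}])

```text
time: 23.3
tool_pos: [486.1, 10.2, 183.7]
tcp_rot: [3.142, 0.0, 0.23]
contact_force: [1.1, -0.9, -5.0]
grip_width: 23.5
finger_force: 29.9
```

```bash
python3 st.py
```

```text
foot [  0.6 -34.3 -76. ] Fcover [-1.7 -1.1 -4.7] t 23.3 w 23.5 tcp [486.1  10.2 183.7]
```

Call:
play_rows(commands=[{"x":0.0008,"y":0,"z":0.0014,"twist":0},{"x":0.0016,"y":0,"z":0.0028,"twist":0},{"x":0.0024,"y":0,"z":0.0042,"twist":0},{"x":0.0032,"y":0,"z":0.0055,"twist":0},{"x":0.004,"y":0,"z":0.0069,"twist":0},{"x":0.0048,"y":0,"z":0.0083,"twist":0},{"x":0.0055,"y":0,"z":0.0095,"twist":0},{"x":0.0055,"y":0,"z":0.0095,"twist":0}])

```text
time: 24.1
tool_pos: [491.5, 11.5, 174.1]
tcp_rot: [-3.142, 0.0, 0.23]
contact_force: [2.1, -0.2, -4.2]
grip_width: 23.2
finger_force: 29.9
```

```bash
python3 st.py
```

```text
foot [  0.6 -34.3 -87.1] Fcover [-0.4 -0.7 -4.6] t 24.1 w 23.2 tcp [491.5  11.5 174.1]
```

Now the last 3–5 mm, until the flange presses on the cover.

Call:
play_rows(commands=[{"x":0.0005,"y":0,"z":0.0009,"twist":0},{"x":0.001,"y":0,"z":0.0017,"twist":0},{"x":0.0015,"y":0,"z":0.0026,"twist":0},{"x":0.002,"y":0,"z":0.0035,"twist":0},{"x":0.0023,"y":0,"z":0.0039,"twist":0},{"x":0.0023,"y":0,"z":0.0039,"twist":0},{"x":0.0023,"y":0,"z":0.0039,"twist":0},{"x":0.0023,"y":0,"z":0.0039,"twist":0}])

```text
time: 24.9
tool_pos: [491.9, 11.4, 173.0]
tcp_rot: [3.14, 0.002, 0.23]
contact_force: [-14.3, -4.0, 21.7]
grip_width: 23.7
finger_force: 30.0
```

```bash
python3 st.py
```

```text
foot [  0.4 -34.5 -88.3] Fcover [-2.  -0.6 26.2] t 24.9 w 23.7 tcp [491.9  11.4 173. ]
```

Call:
play_rows(commands=[{"x":-0.0005,"y":0,"z":-0.0009,"twist":0},{"x":-0.0011,"y":0,"z":-0.0019,"twist":0},{"x":-0.0011,"y":0,"z":-0.0019,"twist":0},{"x":-0.0011,"y":0,"z":-0.0019,"twist":0},{"x":-0.0011,"y":0,"z":-0.0019,"twist":0},{"x":-0.0011,"y":0,"z":-0.0019,"twist":0},{"x":-0.0011,"y":0,"z":-0.0019,"twist":0},{"x":-0.0011,"y":0,"z":-0.0019,"twist":0}])

```text
time: 25.7
tool_pos: [491.9, 11.5, 173.1]
tcp_rot: [3.141, 0.001, 0.23]
contact_force: [-5.7, -2.5, 8.8]
grip_width: 23.8
finger_force: 30.0
```

Call:
play_rows(commands=[{"x":0,"y":0,"z":0,"twist":0},{"x":0,"y":0,"z":0,"twist":0},{"x":0,"y":0,"z":0,"twist":0},{"x":0,"y":0,"z":0,"twist":0},{"x":0,"y":0,"z":0,"twist":0},{"x":0,"y":0,"z":0,"twist":0},{"x":0,"y":0,"z":0,"twist":0},{"x":0,"y":0,"z":0,"twist":0}], jaw=0.35)

```text
time: 26.5
tool_pos: [492.6, 11.7, 172.4]
tcp_rot: [3.142, 0.0, 0.23]
contact_force: [0.9, 0.0, 0.1]
grip_width: 59.9
finger_force: 0.0
```

```bash
python3 st.py
```

```text
foot [  0.7 -34.3 -89.1] Fcover [ 0.8 -0.2 -0.4] t 26.5 w 59.9 tcp [492.6  11.7 172.4]
```

Call:
play_rows(commands=[{"x":0,"y":0,"z":-0.01,"twist":0},{"x":0,"y":0,"z":-0.03,"twist":0},{"x":0,"y":0,"z":-0.055,"twist":0},{"x":-0.01,"y":0,"z":-0.085,"twist":0},{"x":-0.02,"y":0,"z":-0.11,"twist":0},{"x":-0.03,"y":0,"z":-0.13,"twist":0},{"x":-0.03,"y":0,"z":-0.13,"twist":0},{"x":-0.03,"y":0,"z":-0.13,"twist":0}])

```text
time: 27.3
tool_pos: [463.4, 4.9, 302.6]
tcp_rot: [3.141, -0.001, 0.23]
contact_force: [0.1, 0.3, -0.9]
grip_width: 59.9
finger_force: 0.0
```

Run:
```python
from h import *
from plant import bot
w=bot.capture('wrist');s=bot.capture('scene');t=bot.capture('top');pickle.dump((w,s,t),open('f.pkl','wb'));o=bot.get_obs();print(o['time'],o['tool_pos'],o['contact_force'])
g=cv2.cvtColor(w['pixels'],cv2.COLOR_RGB2GRAY)
ft=C+RC@[0,-34.4,-90]
q=proj(w,np.array([[12,12,166],[12,-12,166],[-12,-12,166],[-12,12,166],[12,12,96],[12,-12,96],[17,0,96]],float)@RC.T+ft);print(q.round(1).tolist())
x0,x1=int(q[:,0].min())-12,int(q[:,0].max())+13;y0,y1=int(q[:,1].min())-12,int(q[:,1].max())+14
print(x0,y0)
for r in range(y0,y1,3): print(r,' '.join('%3d'%v for v in g[r,x0:x1:2]))
```

```text
27.45 [463.15188012   5.04328709 301.21804168] [ 0.49223622 -1.10457244 -0.30525493]
[[305.8, 144.9], [332.6, 144.9], [331.7, 165.6], [306.4, 165.6], [307.5, 105.9], [330.1, 106.0], [318.8, 101.6]]
293 89
89 154 154 153 153 153 153 154 153 153 152 153 152 153 153 153 152 153 153 155 245 253 252 251 251 250 250
92 152 151 152 152 152 152 152 152 153 152 151 152 151 152 152 152 153 152 153 253 253 252 251 250 250 250
95 151 151 151 151 151 151 151 151 150 150 150 150 150 151 150 151 151 202 251 251 251 250 250 249 249 249
98 154 154 154 154 154 154 154 154 154 154 155 155 154 154 155 154 246 251 255 255 255 255 254 254 253 253
101 153 153 152 152 153 152 152 153 152 144 138 140 139 146 150 152 228 228 253 252 252 252 252 251 251 251
104 153 153 152 152 152 152 149 129 130 139 147 153 151 150 151 211 160 154 152 151 151 247 251 251 250 250
107  90  93  93  92  93  96 122 149 154 153 152 153 150 150 151 151 149 150 155 107  97  97 184 249 250 249
110  95  96  96  95  96 127 147 133 138 139 141 139 138 139 140 138 138 145 152 152 103 101 218 252 252 252
113  95  97  95  95  95 151 137 134
[... 1640 characters left out ...]
 247 251 252 250 251 236 164 166 167 166 167 167 166
161 156 156 156 155 155 153 128 149 152 150 150 146 248 251 253 249 249 247 240 158 159 159 159 158 158 159
164 156 157 157 158 158 156 129 149 149 148 146 150 238 251 249 246 248 253 238 158 160 159 160 161 160 162
167 152 154 154 156 156 157 151 153 154 155 156 154 153 173 172 173 173 172 161 158 157 159 159 159 160 160
170 155 156 154 156 156 155 153 154 154 157 158 158 157 158 159 160 160 159 158 161 160 161 161 159 160 160
173 152 154 153 155 156 154 155 156 156 156 158 156 157 155 157 158 159 160 161 159 158 161 161 162 161 162
176 153 152 152 153 152 155 153 154 155 155 157 156 155 157 158 157 157 158 158 157 158 158 161 160 161 161
```

```bash
python3 -c "
from plant import bot
print(bot.close_job())"
```

```text
the job is handed in; nothing more can be done
None
```

The index pin is in the deep hole with its flange on the cover, released with the arm clear, and the job is handed in (no verdict was returned); all four blue and pink look-alike pins were found toppled onto the bench while I was working at the stand, and I did not determine why.

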